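# Tong a dose of tablets into the medicine cup

## Task

Open the drawer of the low white medicine chest and, handling the tablets with the spring tongs only and never with the gripper's fingers, put every orange tablet from it into the glass medicine cup; the green ones stay in the drawer. Leave the place in order: the tongs hung back astride the crossbar of their stand, the drawer pushed fully home, and the cup with its tablets standing upright on the grey stone coaster, well within its edges. Do not shove the orange bottle or the thermometer about.

Things in the scene. Friction and masses are not known exactly. Their poses are not given: they have to be found in the camera images.
- chest: white painted wooden medicine chest with one drawer, 220 (depth, x) x 270 (width, y) x 78 mm high, fixed; origin at the centre of its underside; its drawer front faces its own -x, towards the robot.
- chest_drawer0 (a joint): the drawer: 0 shut, grows to 0.150 m as it slides out along the chest's -x; friction about 1 N. Tray inside 175 (x) by 228 mm (y): floor 22 mm, side walls' top 56 mm, front panel's top 66 mm above the stool. Shut, its centre lies 1.5 mm to -x of the chest's origin; the chest's roof begins 95 mm to -x of that origin, so pull it out 0.13 m or more to reach the tablets.
- chest_drawer0_handle (a point): middle of the drawer's steel bar handle: a round bar 11 mm thick and 120 mm long, along the chest's y, 35 mm in front of the drawer front (bar axis to face), 43 mm above the stool; moves with the drawer. A finger from above fits between bar and face.
- stand: tongs stand, fixed: dark steel foot 120 x 80 x 8 mm, two thin posts 50 mm either side of the middle, and a pale wooden crossbar along the stand's own x, 112 mm long, 10 mm thick (y), top 150 mm above the stool. Origin at the centre of the foot's underside.
- tongs: sprung steel tongs, 60 g, hanging tips down astride the crossbar. Origin at the middle of the bow's underside, which rests on the crossbar's top; the bow is 24 mm wide and rises 4 mm above the origin. Own z up, y across the two arms, x along the crossbar (width 14 mm). To be held from above by the finger grips, tips down.
- tongs_grip (a point): midpoint between the tongs' two black finger grips, 44 mm below the bow's underside. Each grip is 20 mm wide (x) and 16 mm tall; over their outer faces they measure 44 mm relaxed, about 40 mm held half-squeezed and open, about 32 mm when the tips close on a 20 mm tablet. Each 1 mm of squeeze closes the tips by about 2.3 mm.
- tongs_tips (a point): midpoint between the lower ends of the tongs' blue tips, 111 mm below the bow's underside (67 mm below the grips' middle). Tips: 14 mm wide (x), 4 mm thick, 18 mm tall; gap between them 46 mm relaxed, 37 mm half-squeezed, 20 mm on a tablet. Squeezed hard, the held tongs may lean about 0.1 rad across the grip.
- tongs_arm (a joint): squeeze of the tongs: 0 relaxed and open, about 0.085 rad held half-squeezed with a tip gap of 37 mm, about 0.25 on a 20 mm tablet, 0.32 at the stop. Spring: 0.14 N m at 0 plus 1.4 N m/rad (3 N on the grips when relaxed, 11 N at 0.25).
- cup: clear glass medicine cup with white marks, loose, 130 g: 60 mm tall, 58 mm across at the foot and 68 mm at the rim outside, wall 3 mm, inner floor 5 mm above its foot. Origin at the centre of its underside.
- coaster: grey stone coaster, loose, 250 g, 100 x 100 x 10 mm; origin at the centre of its underside.
- orange1: effervescent tablet, orange, a flat cylinder 20 mm across and 12 mm thick, 10 g, origin at the centre of its underside, z along its axis. It starts lying flat on the drawer floor, 22 mm above the stool. To go into the cup; may be absent.
- orange2: effervescent tablet, orange, a flat cylinder 20 mm across and 12 mm thick, 10 g, origin at the centre of its underside, z along its axis. It starts lying flat on the drawer floor, 22 mm above the stool. To go into the cup; may be absent.
- orange3: effervescent tablet, orange, a flat cylinder 20 mm across and 12 mm thick, 10 g, origin at the centre of its underside, z along its axis. It starts lying flat on the drawer floor, 22 mm above the stool. To go into the cup; may be absent.
- orange4: effervescent tablet, orange, a flat cylinder 20 mm across and 12 mm thick, 10 g, origin at the centre of its underside, z along its axis. It starts lying flat on the drawer floor, 22 mm above the stool. To go into the cup; may be absent.
- green1: effervescent tablet, green, a flat cylinder 20 mm across and 12 mm thick, 10 g, origin at the centre of its underside, z along its axis. It starts lying flat on the drawer floor, 22 mm above the stool. To stay in the drawer.
- green2: effervescent tablet, green, a flat cylinder 20 mm across and 12 mm thick, 10 g, origin at the centre of its underside, z along its axis. It starts lying flat on the drawer floor, 22 mm above the stool. To stay in the drawer.
- bottle: orange plastic bottle with white flip-top lid, loose, 50 mm across, 92 mm tall, bystander; origin under its centre.
- thermometer: white digital thermometer with steel probe, loose, 130 mm long, 20 mm wide, 12 mm thick, lying flat on top of the chest, bystander; origin near its middle, underneath.
Not all that is in view belongs to the job. What is meant by the tongs is not purple, and is the smaller of those in its own colour.

How it is judged:
By the outcome, as a careful person would: the job done as asked, in the order asked, and still so for the second after the job is handed in, with the robot touching nothing.
Of orange1, orange2, orange3, orange4 only 2 to 4 are there at a start; the rules pass over those that are not, and their reading is None.
At some moment in a run one of cup, coaster may be knocked a few centimetres aside while the robot is not near it.
It also fails if it takes over 210 s, if anything falls off the work surface, if the arm or the gripper's body presses on something with over 40 N, if the wrist force passes 120 N, or if a joint passes its speed limit or range.

## Robot

A 6-joint arm with a two-finger parallel gripper is mounted at the origin on the work surface. World frame = base frame: x ahead of the robot, y to its left, z up, the work surface at z = 0. Lengths are in m, angles in rad, forces in N, time in s.
With the tool pointing down it reaches from about 0.375 to 0.975 m from the base axis. Payload 3.8 kg.
Tool frame: the origin (TCP) lies on the centre line of the jaws, within the pads' length; the fingertips stand 25 mm ahead of it and the grasp point (between the pads) lies 6 mm ahead of it; y points along the fingers, z is the direction in which the jaws open and shut, and the axes are right-handed (so a half turn about y gives the same grasp; the last joint's range is limited). The gripper opens to 85 mm and grips with 20 to 120 N. Pads are 22 mm wide; open, the fingers measure 114 mm over their backs; the gripper's body (76 mm by 85 mm) begins 54 mm behind the grasp point. The pads swing forward as they close: fully open they stand 13 mm farther back than shut.
Start: joints at [-1.334, 0.264, 1.604, -0, 1.274, -0.037], TCP at [0.183, -0.65, 0.256] pointing down, gripper open.
Joint ranges: [-2.63, 2.63], [-0.94, 2.18], [0.31, 2.57], [-1.31, 4.45], [0, 2.66], [-2.55, 2.55]. Speed limits (rad/s): [2.57, 2.57, 3.14, 3.14, 3.14, 3.14].

## Interface

Orientations are given as a rotation vector (axis times angle).
In Python, from workcell import bot gives the robot as it stands.
- The arm moves only by the shell command python3 -m jog 'ROWS' [FORCE]. ROWS is JSON, a list of rows, each a list of 5 numbers: the shift along the world's x, y, z in mm, then the turn about the world's z in degrees, then the finger opening in mm, from 0 to 85.4. A call has exactly 10 rows; each row is the pose to reach, as a shift and turn from the pose commanded when the call began; what a row does not reach only later rows make up. A row lasts 1/8 s, in which the tool goes at most 62.5 mm and 10.7 degrees, less where a joint would pass 70% of its speed; a pose out of reach is approached as far as the arm can. A call with a gripper value outside its range is refused whole. The fingers move at their own pace and stop on an object; FORCE is the grip in N (left out, the last holds). Time passes only in rows, so rows that repeat a pose let the fingers close, or fill a call up. It gives the time, the measured TCP pose, the force and the opening at its end, in the units of the state.
- bot.read_state(): the state, without advancing time (a new reading comes with each control period).
- bot.read_camera(name): name is "scene" or "top" or "wrist"; returns a dict with "pixels" (420x560x3 uint8, red, green, blue), "fx", "fy", "cx", "cy" (pixels), "R" (3x3) and "t" (3): a world point X has camera coordinates R X + t. Camera axes: x right, y down, z forward; pixel columns grow to the right and rows downward; lengths in m; the calibration is good to about 2 mm. A picture is of the moment at which its call begins. There is no depth.
- bot.finish_job(): hands the job in, once; it reports no verdict.
The state is a dict: "time": time; "q": joint angles; "joint_vel": joint speeds; "joint_torque": joint torques, N m; "tool_pos": TCP position; "tcp_rot": TCP orientation; "wrist_force": force on the tool from outside, world axes, zero at the start; "torque": the same for the moment, N m; "width": opening from 0.0 (shut) to 1.0 (fully open).
Only numpy, scipy, OpenCV 4.12 (cv2) and the standard library are available. Lean on these libraries where they do the work, as an engineer would, in place of code of your own. Each camera call takes 0.05 s, during which the arm holds its last target.

## Working session

There is one attempt and no reset: what is moved stays moved. The work goes in short steps, Python scripts to look and compute and a shell command to move; the robot and the scene stay as the last step left them, time stands still between calls to the robot, and variables do not carry over. Pictures are saved under pics/ and viewed, and the job is handed in when it is done.

```bash
ls; mkdir -p pics
cat > h.py <<'E'
import numpy as np, cv2
from workcell import bot
def snap(name,fn,crop=None,scale=1):
    c=bot.read_camera(name); im=c["pixels"][:,:,::-1].copy()
    np.savez(f"pics/{fn}.npz",**{k:np.array(v) for k,v in c.items()})
    o=im
    if crop: o=im[crop[1]:crop[3],crop[0]:crop[2]]
    if scale!=1: o=cv2.resize(o,None,fx=scale,fy=scale,interpolation=cv2.INTER_CUBIC)
    cv2.imwrite(f"pics/{fn}.png",o); return c
def load(fn): return np.load(f"pics/{fn}.npz")
def ray(c,u,v):
    R=np.array(c["R"]);t=np.array(c["t"]); o=-R.T@t
    d=R.T@np.array([(u-c["cx"])/c["fx"],(v-c["cy"])/c["fy"],1.]); return o,d/np.linalg.norm(d)
def plane(c,u,v,z):
    o,d=ray(c,u,v); return o+d*(z-o[2])/d[2]
def tri(c1,p1,c2,p2):
    o1,d1=ray(c1,*p1);o2,d2=ray(c2,*p2)
    A=np.stack([d1,-d2],1); s=np.linalg.lstsq(A,o2-o1,rcond=None)[0]
    a=o1+d1*s[0];b=o2+d2*s[1]; return (a+b)/2,np.linalg.norm(a-b)
def proj(c,X):
    p=np.array(c["R"])@np.array(X)+np.array(c["t"]); return c["fx"]*p[0]/p[2]+c["cx"],c["fy"]*p[1]/p[2]+c["cy"]
def blobs(c,lo,hi,amin=30):
    hsv=cv2.cvtColor(c["pixels"],cv2.COLOR_RGB2HSV)
    m=cv2.inRange(hsv,np.array(lo),np.array(hi))
    n,l,s,ce=cv2.connectedComponentsWithStats(m)
    return [(s[i][:5].tolist(),ce[i].round(1).tolist()) for i in range(1,n) if s[i][4]>=amin]
def st():
    s=bot.read_state(); print("t",round(s["time"],2),"tcp",np.round(s["tool_pos"],4),"rot",np.round(s["tcp_rot"],3),"F",np.round(s["wrist_force"],1),"w",round(s["width"],3),"q",np.round(s["q"],2))
E
python3 - <<'E'
from h import *
for n in ("scene","top","wrist"):
    c=snap(n,n+"0"); print(n,np.round(-np.array(c["R"]).T@np.array(c["t"]),3),c["fx"],np.round(c["R"],2).tolist())
st()
E
```

```text
pics
scene [ 1.033 -0.073  0.862] 395.8763041763215 [[0.15, 0.99, -0.0], [0.84, -0.13, -0.53], [-0.53, 0.08, -0.85]]
top [0.451 0.012 1.608] 543.0736147084293 [[0.03, -1.0, 0.0], [-1.0, -0.03, -0.09], [0.09, -0.0, -1.0]]
wrist [ 0.257 -0.628  0.372] 373.9531234969912 [[0.27, -0.96, -0.0], [-0.92, -0.26, 0.31], [-0.3, -0.08, -0.95]]
t 0.15 tcp [ 0.1824 -0.6493  0.2552] rot [-0.286  2.077 -2.073] F [-0.6  0.7  0.1] w 0.994 q [-1.33  0.26  1.61  0.    1.27 -0.04]
```

View pics/scene0.png

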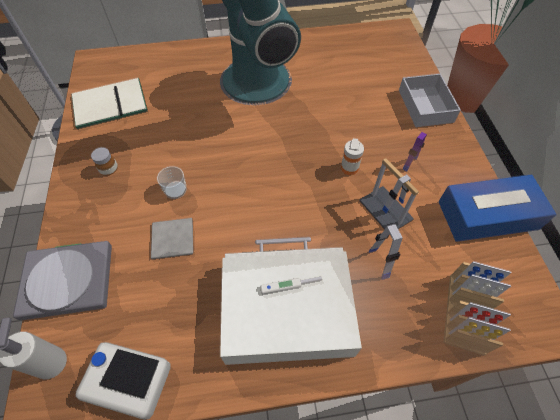

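View pics/top0.png

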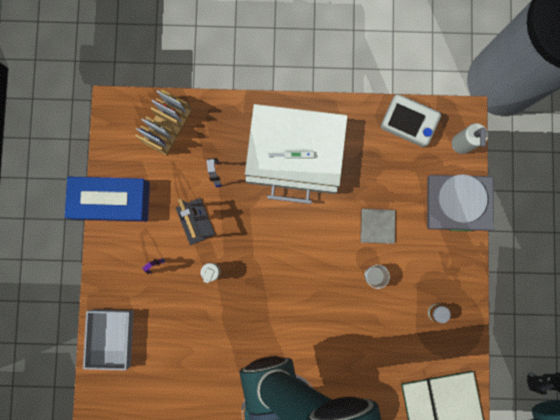

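Run:
```python
from h import *
c=snap("scene","s1",(330,110,470,290),4)
c=snap("top","t1",(130,140,350,290),3.5)
im=cv2.imread("pics/s1.png");print(im.shape)
```

```text
(720, 560, 3)
```

View pics/s1.png

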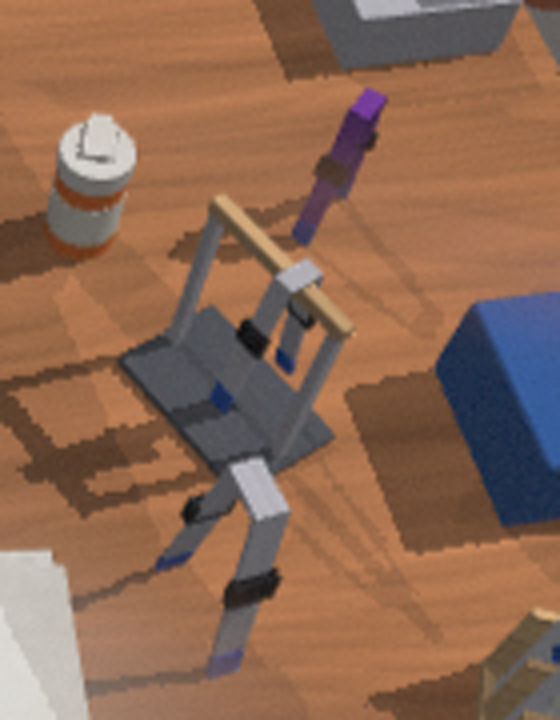

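View pics/t1.png

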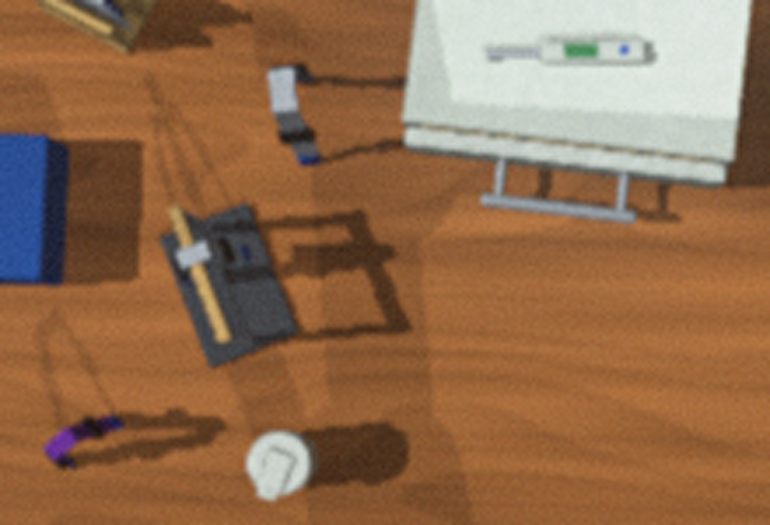

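Run:
```python
from h import *
T=load("top0");S=load("scene0")
f=lambda u,v:(130+u/3.5,140+v/3.5)
g=lambda u,v:(330+u/4,110+v/4)
for n,a,b in [("barend far",f(176,210),g(347,328)),("barend near",f(224,340),g(218,202)),("bow",f(193,254),g(300,276))]:
    X,e=tri(T,a,S,b);print(n,X.round(4),round(e,4),plane(T,*a,.15).round(4))
for n,a,z in [("bar L",f(176,210),.15),("bar R",f(224,340),.15),("bow",f(193,254),.154),("hl",f(482,199),.0485),("hr",f(636,216),.0485),("roof l",f(405,124),.078),("roof r",f(733,160),.078),("foot far l",f(163,237),.008),("far r",f(248,205),.008),("near r",f(298,330),.008),("near l",f(213,366),.008),("bottle",f(280,460),.085)]:
    print(n,plane(T,*a,z).round(4))
print("handle scene",plane(S,257,242,.0485).round(4),plane(S,311,240,.0485).round(4))
print("coaster",[plane(T,u,v,.01).round(4) for u,v in ((362,209),(396,209),(396,243),(361,243))])
print("roof back",plane(T,254,105,.078).round(4),plane(T,348,115,.078).round(4))
print("cup",plane(T,376.5,275,.06).round(4),"small",plane(T,440,312,.05))
c=snap("top","t2",(340,190,480,340),4);c=snap("scene","s2",(80,130,220,270),4)
```

```text
barend far [0.5936 0.2913 0.1459] 0.0049 [0.5922 0.2883 0.15  ]
barend near [0.494  0.2505 0.1404] 0.0033 [0.4932 0.2473 0.15  ]
bow [0.5592 0.2754 0.1507] 0.0036 [0.5586 0.2738 0.15  ]
bar L [0.5922 0.2883 0.15  ]
bar R [0.4932 0.2473 0.15  ]
bow [0.5583 0.2731 0.154 ]
hl [0.6176 0.0557 0.0485]
hr [ 0.6068 -0.0716  0.0485]
roof l [0.6741 0.1191 0.078 ]
roof r [ 0.6515 -0.1477  0.078 ]
foot far l [0.5828 0.3252 0.008 ]
far r [0.6117 0.2545 0.008 ]
near r [0.5072 0.2084 0.008 ]
near l [0.4752 0.2786 0.008 ]
bottle [0.4009 0.2095 0.085 ]
handle scene [ 0.6124 -0.0652  0.0485] [0.6262 0.0586 0.0485]
coaster [array([ 0.5928, -0.2226,  0.01  ]), array([ 0.5954, -0.3231,  0.01  ]), array([ 0.4951, -0.3238,  0.01  ]), array([ 0.4925, -0.2209,  0.01  ])]
roof back [0.879  0.1018 0.078 ] [ 0.8568 -0.1691  0.078 ]
cup [ 0.4019 -0.2587  0.06  ] small [ 0.30204971 -0.44141526  0.05      ]
```

View pics/t2.png

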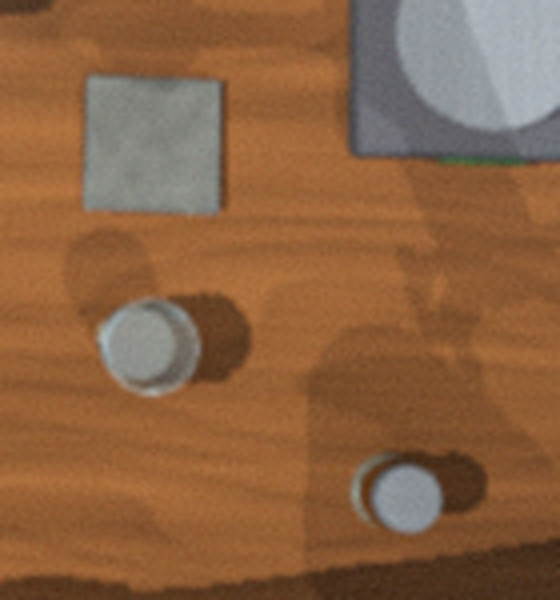

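View pics/s2.png

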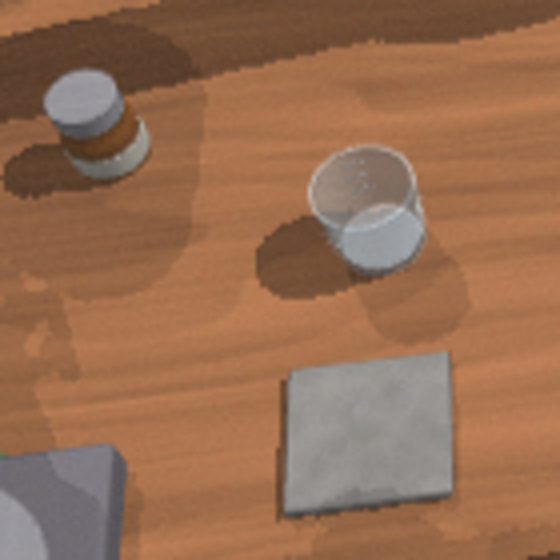

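```bash
cat >> h.py <<'E'
from scipy.spatial.transform import Rotation as Ro
def toolyaw():
    """world yaw (deg, mod 180) of the jaw axis"""
    R=Ro.from_rotvec(bot.read_state()["tcp_rot"]).as_matrix(); z=R[:,2]
    return (np.degrees(np.arctan2(z[1],z[0])))%180
E
python3 - <<'E'
from h import *
s=bot.read_state(); print(Ro.from_rotvec(s["tcp_rot"]).as_matrix().round(3), toolyaw())
E
```

```text
[[-0.963 -0.     0.27 ]
 [-0.27   0.001 -0.963]
 [-0.    -1.    -0.001]] 105.6887981110802
```

```bash
python3 -m jog '[[43,64,0,7,60],[86,128,0,14,30],[130,192,0,21,28],[173,256,0,28,28],[216,320,0,35,28],[259,384,0,42,28],[302,448,0,49,28],[346,512,0,56,28],[389,576,0,63,28],[432,640,0,69.5,28]]' 30
python3 -m jog '[[0,0,0,0,28],[0,0,0,0,28],[0,0,-40,0,28],[0,0,-80,0,28],[0,0,-120,0,28],[0,0,-120,0,28],[0,0,-120,0,28],[0,0,-120,0,28],[0,0,-120,0,28],[0,0,-120,0,28]]'
python3 - <<'E'
from h import *
st();print(toolyaw());snap("scene","s3",(200,170,340,310),4)
c=snap("wrist","w3")
E
```

```text
time: 1.6
tool_pos: [0.5332, -0.13, 0.2567]
tcp_rot: [-1.17, 1.267, -1.269]
wrist_force: [0.6, -0.6, 0.9]
width: 0.326
time: 2.85
tool_pos: [0.5328, -0.132, 0.1373]
tcp_rot: [-1.167, 1.269, -1.272]
wrist_force: [-0.6, -0.6, 0.9]
width: 0.333
t 2.85 tcp [ 0.5328 -0.132   0.1373] rot [-1.167  1.269 -1.272] F [-0.6 -0.6  0.9] w 0.333 q [-0.29  0.13  1.99 -0.    1.01 -0.2 ]
175.1910928082344
```

```bash
python3 -m jog '[[20,30,0,0,28],[40,60,0,0,28],[60,90,0,0,28],[82,123,0,0,28],[82,123,0,0,28],[82,123,0,0,28],[82,123,0,0,28],[82,123,0,0,28],[82,123,0,0,28],[82,123,0,0,28]]' 30
python3 - <<'E'
from h import *
st();print(toolyaw());snap("scene","s4",(200,170,340,310),4)
c=snap("wrist","w4")
E
```

```text
time: 4.2
tool_pos: [0.6141, -0.0092, 0.1364]
tcp_rot: [-1.168, 1.271, -1.271]
wrist_force: [0.6, -0.3, -0.8]
width: 0.331
t 4.2 tcp [ 0.6141 -0.0092  0.1364] rot [-1.168  1.271 -1.271] F [ 0.6 -0.3 -0.8] w 0.331 q [-0.06  0.25  1.85 -0.    1.04  0.03]
175.159640132252
```

View pics/w4.png

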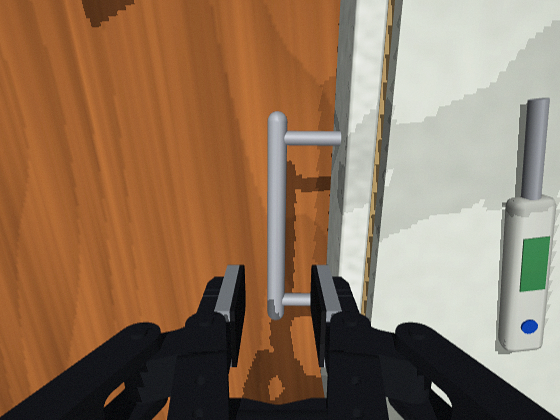

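View pics/s4.png

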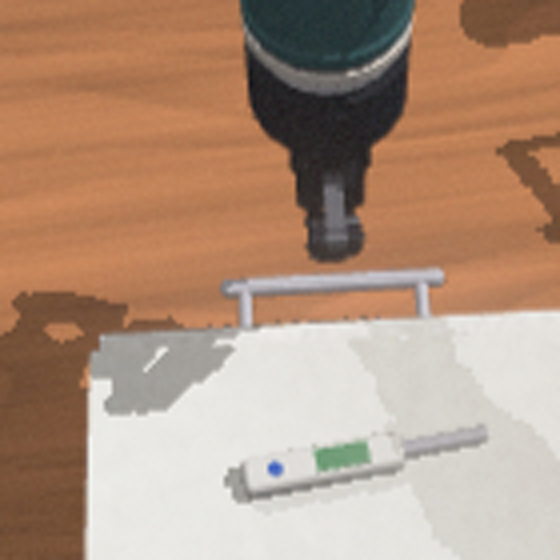

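Run:
```python
from h import *
W=load("w4")
print(plane(W,277,118,.0485).round(4),plane(W,276,310,.0485).round(4))
print("face", plane(W,350,60,.066).round(4),plane(W,340,230,.066).round(4))
```

```text
[0.6182 0.0551 0.0485] [ 0.6076 -0.062   0.0485]
face [0.6544 0.0796 0.066 ] [ 0.647  -0.0047  0.066 ]
```

```bash
python3 -m jog '[[0,4,-20,0,28],[0,4,-40,0,28],[0,4,-60,0,28],[0,4,-75,0,28],[0,4,-86,0,28],[0,4,-86,0,28],[0,4,-86,0,8],[0,4,-86,0,8],[0,4,-86,0,8],[0,4,-86,0,8]]' 30
python3 -m jog '[[-12,1,0,0,8],[-30,2.5,0,0,8],[-48,4,0,0,8],[-66,5.5,0,0,8],[-84,7,0,0,8],[-102,8.5,0,0,8],[-120,10,0,0,8],[-136,11.3,0,0,8],[-147,12.2,0,0,8],[-147,12.2,0,0,8]]' 30
python3 - <<'E'
from h import *
st()
E
```

```text
time: 5.55
tool_pos: [0.6145, -0.0049, 0.0505]
tcp_rot: [-1.168, 1.27, -1.271]
wrist_force: [1.2, 0.1, -0.6]
width: 0.114
time: 6.8
tool_pos: [0.4668, 0.0088, 0.0505]
tcp_rot: [-1.164, 1.271, -1.271]
wrist_force: [2.1, 6.6, -3.6]
width: 0.109
t 6.8 tcp [0.4668 0.0088 0.0505] rot [-1.164  1.271 -1.271] F [ 2.1  6.6 -3.6] w 0.109 q [-0.04  0.1   2.22  0.    0.82  0.05]
```

```bash
python3 -m jog '[[0,0,0,0,28],[0,0,0,0,28],[0,0,0,0,28],[0,0,30,0,28],[0,0,70,0,28],[0,0,110,0,28],[0,0,150,-8,50],[-20,0,170,-16,85],[-40,0,170,-24,85],[-60,0,170,-32,85]]' 30
python3 -m jog '[[0,20,0,-8,85],[0,40,0,-16,85],[0,60,0,-24,85],[0,80,0,-29.8,85],[0,100,0,-29.8,85],[0,100,0,-29.8,85],[0,100,0,-29.8,85],[0,100,0,-29.8,85],[0,100,0,-29.8,85],[0,100,0,-29.8,85]]' 30
python3 - <<'E'
from h import *
st();print(toolyaw());snap("top","t5");snap("scene","s5");snap("wrist","w5")
T=load("top0")
f=lambda u,v:(130+u/3.5,140+v/3.5)
print(plane(T,*f(308,160),0.01),plane(T,*f(297,77),0.01),plane(T,*f(283,90),0.15), tri(T,f(283,90),load("scene0"),(330+260/4,110+490/4)))
E
```

```text
time: 8.05
tool_pos: [0.4067, 0.0072, 0.2207]
tcp_rot: [-0.83, 1.667, -1.668]
wrist_force: [-0.2, -0.7, 0.2]
width: 0.993
time: 9.3
tool_pos: [0.4072, 0.107, 0.2203]
tcp_rot: [-0.413, 1.997, -1.997]
wrist_force: [0.2, -0.2, -0.1]
width: 0.993
t 9.3 tcp [0.4072 0.107  0.2203] rot [-0.413  1.997 -1.997] F [ 0.2 -0.2 -0.1] w 0.993 q [ 0.2  -0.21  2.16 -0.    1.19  1.36]
113.35219809539704
[0.65111614 0.20496249 0.01      ] [0.72189916 0.21687042 0.01      ] [0.68770816 0.20941819 0.15      ] (array([0.68780299, 0.21076148, 0.15471557]), np.float64(0.00424460330632287))
```

View pics/t5.png

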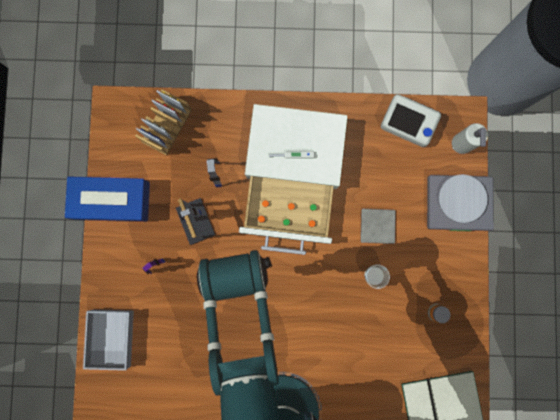

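View pics/s5.png

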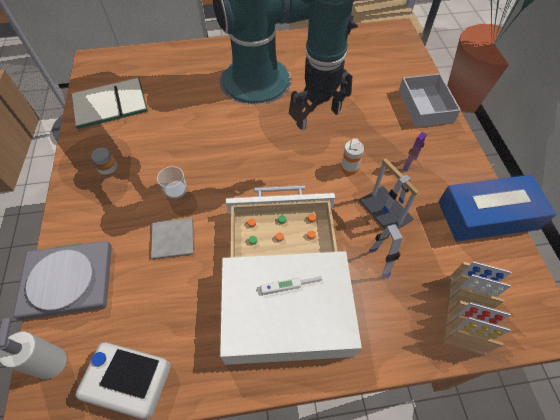

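View pics/w5.png

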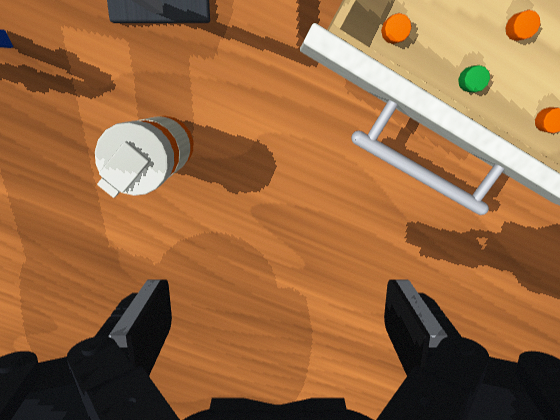

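```bash
python3 -m jog '[[20,30,0,0,85],[40,60,0,0,85],[60,90,0,0,85],[80,120,0,0,85],[87,138,0,0,85],[87,138,0,0,85],[87,138,0,0,85],[87,138,0,0,85],[87,138,0,0,85],[87,138,0,0,85]]' 30
python3 - <<'E'
from h import *
st();print(toolyaw());snap("wrist","w6")
c=load("t5")
def b(c,lo,hi):
    return blobs({k:c[k] for k in c},lo,hi,8)
for col,lo,hi in (("o",(5,150,120),(16,255,255)),("g",(45,100,60),(85,255,255))):
    for n in ("t5","s5"):
        c=load(n)
        for bb,ce in b(c,lo,hi):
            x0,x1,y0,y1=(235,335,190,235) if n=="t5" else (230,335,205,250)
            if x0<ce[0]<x1 and y0<ce[1]<y1: print(col,n,ce,bb[4],plane(c,*ce,.03).round(4))
E
```

```text
time: 10.7
tool_pos: [0.4941, 0.245, 0.2205]
tcp_rot: [-0.413, 1.997, -1.997]
wrist_force: [-0.6, -0.2, 0.4]
width: 0.994
t 10.7 tcp [0.4941 0.245  0.2205] rot [-0.413  1.997 -1.997] F [-0.6 -0.2  0.4] w 0.994 q [ 0.42  0.06  1.91 -0.    1.17  1.58]
113.3583265083206
o t5 [265.1, 203.1] 38 [0.6011 0.0634 0.03  ]
o t5 [290.9, 205.9] 37 [ 0.5948 -0.0121  0.03  ]
o t5 [260.9, 218.6] 42 [0.5555 0.0743 0.03  ]
o t5 [311.8, 223.2] 39 [ 0.5458 -0.0741  0.03  ]
o s5 [311.7, 217.2] 49 [0.5557 0.0752 0.03  ]
o s5 [251.3, 222.1] 49 [ 0.547  -0.0723  0.03  ]
o s5 [311.2, 233.8] 43 [0.6007 0.0652 0.03  ]
o s5 [279.4, 236.0] 44 [ 0.595  -0.0106  0.03  ]
g t5 [313.0, 206.9] 36 [ 0.5935 -0.0766  0.03  ]
g t5 [286.0, 221.7] 34 [0.5483 0.001  0.03  ]
g s5 [281.8, 218.6] 38 [0.5485 0.0024 0.03  ]
g s5 [252.2, 239.1] 38 [ 0.5934 -0.0754  0.03  ]
```

View pics/w6.png

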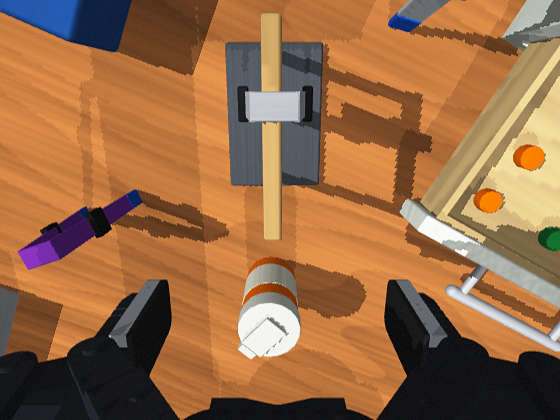

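Run:
```python
from h import *
W=load("w6")
a=plane(W,271,14,.15);b=plane(W,273,238,.15);m=plane(W,274.5,106.5,.154);print(a,b,m,np.degrees(np.arctan2(*(a-b)[[1,0]])),np.linalg.norm(a-b))
l=plane(W,248,106.5,.154);r=plane(W,301,106.5,.154);print(l,r,np.linalg.norm(l-r),np.degrees(np.arctan2(*(r-l)[[1,0]])))
s=bot.read_state();x=np.array([np.cos(np.radians(23.4)),np.sin(np.radians(23.4))]);y=np.array([-x[1],x[0]])
d=(m-s["tool_pos"])[:2];print(d@x,d@y,((a-b)[:2])@y)
c=(a+b)[:2]/2-s["tool_pos"][:2]; print("bar centre along/across", c@x,c@y)
```

```text
[0.59402705 0.29161295 0.15      ] [0.49456434 0.2481622  0.15      ] [0.55788924 0.27438224 0.154     ] 23.598336210406647 0.10853939107166964
[0.55292377 0.28589269 0.154     ] [0.56285498 0.26287118 0.154     ] 0.025072273920759537 -66.66520078274253
0.07013748364449598 0.0016258495299559007 0.00037572136543137513
bar centre along/across 0.05587689520754382 0.0028995006494782344
```

```bash
python3 -m jog '[[32,15,0,0,85],[64,29,0,0,85],[64,29,-30,0,85],[64,29,-60,0,85],[64,29,-85,0,85],[64,29,-100,0,85],[64,29,-108.5,0,85],[64,29,-108.5,0,85],[64,29,-108.5,0,85],[64,29,-108.5,0,85]]' 20
python3 -m jog '[[0,0,0,0,60],[0,0,0,0,50],[0,0,0,0,44],[0,0,0,0,42],[0,0,0,0,40],[0,0,0,0,39],[0,0,0,0,39],[0,0,0,0,39],[0,0,0,0,39],[0,0,0,0,39]]' 20
python3 - <<'E'
from h import *
st();snap("wrist","w7",(180,240,400,420),3)
snap("scene","s7",(330,110,470,290),4)
E
```

```text
time: 12.0
tool_pos: [0.5589, 0.2747, 0.113]
tcp_rot: [-0.411, 1.996, -1.996]
wrist_force: [-0.2, 0.2, -0.3]
width: 0.992
time: 13.25
tool_pos: [0.5583, 0.2744, 0.1119]
tcp_rot: [-0.413, 1.997, -1.997]
wrist_force: [-0.1, 0.5, 2.6]
width: 0.462
t 13.25 tcp [0.5583 0.2744 0.1119] rot [-0.413  1.997 -1.997] F [-0.1  0.5  2.6] w 0.462 q [0.42 0.29 1.85 0.   1.   1.58]
```

View pics/w7.png

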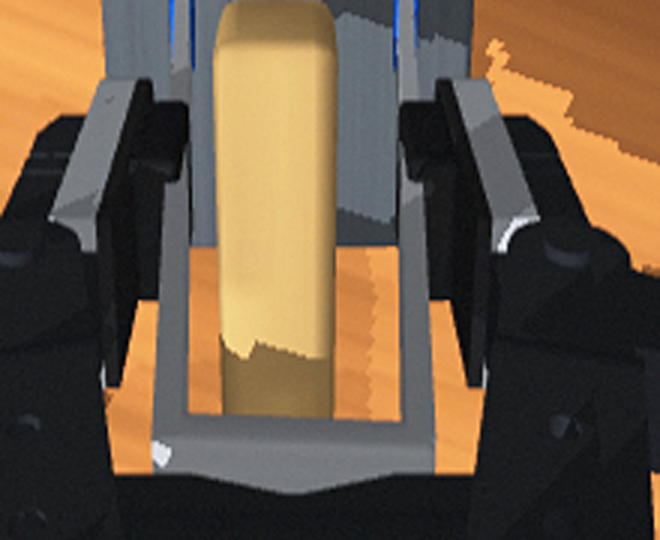

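View pics/s7.png

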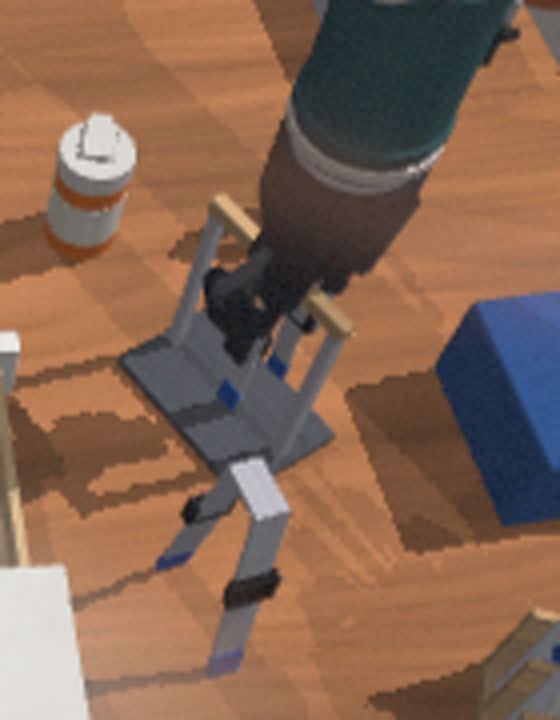

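```bash
python3 -m jog '[[0,0,8,0,39],[0,0,20,0,39],[0,0,35,0,39],[0,0,55,0,39],[0,0,75,0,39],[0,0,100,0,39],[0,0,120,0,39],[0,0,140,0,39],[0,0,140,0,39],[0,0,140,0,39]]' 20
python3 - <<'E'
from h import *
st();snap("wrist","w8",(180,240,400,420),3)
snap("scene","s8",(330,80,470,260),4)
E
```

```text
time: 14.6
tool_pos: [0.5578, 0.2742, 0.2511]
tcp_rot: [-0.414, 1.997, -1.998]
wrist_force: [0.4, 0.5, -1.5]
width: 0.457
t 14.6 tcp [0.5578 0.2742 0.2511] rot [-0.414  1.997 -1.998] F [ 0.4  0.5 -1.5] w 0.457 q [ 0.42  0.17  1.73 -0.    1.25  1.58]
```

View pics/w8.png

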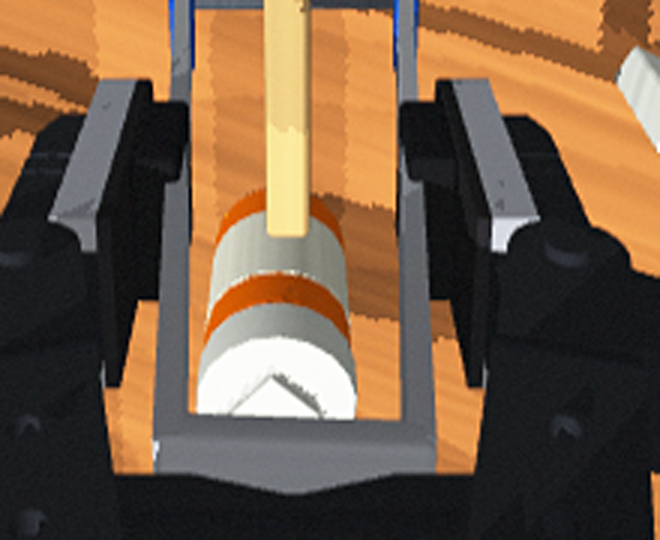

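View pics/s8.png

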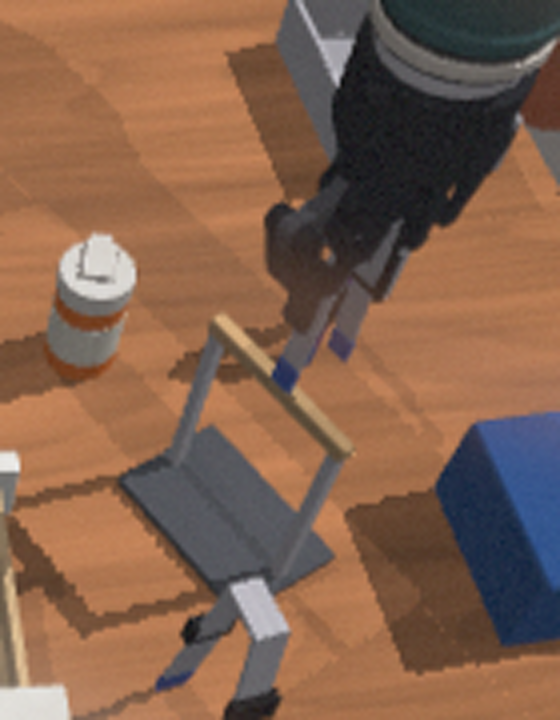

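```bash
python3 -m jog '[[0,-30,0,0,39],[0,-60,0,-7,39],[5,-90,0,-14,39],[15,-120,0,-21,39],[25,-150,0,-28.2,39],[35,-180,-20,-28.2,39],[43,-209.5,-50,-28.2,39],[43,-209.5,-85,-28.2,39],[43,-209.5,-91,-28.2,39],[43,-209.5,-91,-28.2,39]]' 20
python3 - <<'E'
from h import *
st();print(toolyaw());snap("wrist","w9");snap("scene","s9",(220,130,340,260),4)
E
```

```text
time: 15.95
tool_pos: [0.6008, 0.0651, 0.1603]
tcp_rot: [-0.089, -2.178, 2.178]
wrist_force: [0.7, 0.3, -0.6]
width: 0.457
t 15.95 tcp [0.6008 0.0651 0.1603] rot [-0.089 -2.178  2.178] F [ 0.7  0.3 -0.6] w 0.457 q [0.07 0.21 1.86 0.   1.08 1.72]
85.20671733129345
```

View pics/w9.png

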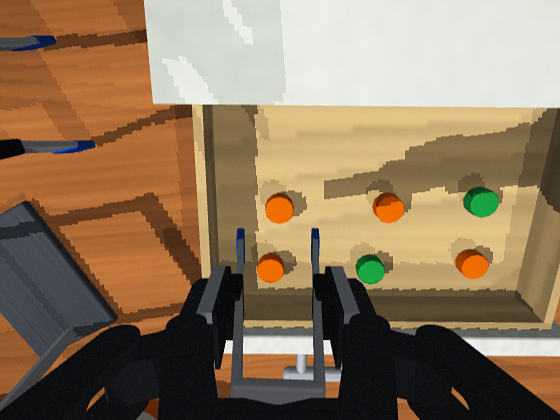

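View pics/s9.png

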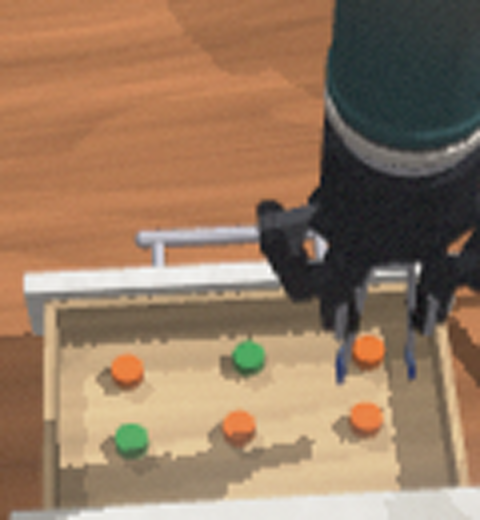

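Run:
```python
from h import *
W=load("w9")
for c in [((5,150,100),(16,255,255)),((45,100,50),(85,255,255))]:
    for bb,ce in blobs({k:W[k] for k in W},*c,100):
        print(c[0][0],bb,ce,plane(W,*ce,.031).round(4))
print("tips",plane(W,240,229,.0875),plane(W,315,229,.0875),proj(W,(.6008,.0651,.0875)),proj(W,(.6008,.0651,.024)))
hsv=cv2.cvtColor(W["pixels"],cv2.COLOR_RGB2HSV)
print(blobs({k:W[k] for k in W},(105,150,60),(125,255,255),30))
```

```text
5 [0, 0, 146, 40, 5073] [70.1, 17.1] [0.7292 0.1773 0.031 ]
5 [0, 42, 201, 337, 38961] [103.8, 172.1] [0.6356 0.1785 0.031 ]
5 [372, 192, 33, 31, 683] [388.5, 208.2] [ 0.5941 -0.0115  0.031 ]
5 [265, 194, 29, 30, 655] [278.5, 209.0] [0.5999 0.0642 0.031 ]
5 [455, 249, 34, 30, 728] [471.2, 263.9] [ 0.5465 -0.0716  0.031 ]
5 [257, 253, 27, 30, 597] [269.3, 268.7] [0.555  0.0747 0.031 ]
5 [0, 313, 40, 82, 1755] [12.9, 356.4] [0.4957 0.2837 0.031 ]
5 [215, 354, 17, 43, 529] [223.8, 375.7] [0.463  0.1199 0.031 ]
5 [243, 355, 53, 24, 1066] [266.3, 365.2] [0.4703 0.0848 0.031 ]
5 [324, 355, 11, 11, 106] [328.8, 360.1] [0.471  0.0348 0.031 ]
5 [487, 357, 73, 57, 2128] [534.9, 375.7] [ 0.4417 -0.1304  0.031 ]
5 [325, 383, 15, 15, 199] [331.9, 389.9] [0.4413 0.0336 0.031 ]
5 [87, 387, 17, 23, 108] [95.7, 397.5] [0.4501 0.228  0.031 ]
5 [451, 387, 18, 23, 109] [459.1, 397.3] [ 0.4248 -0.0708  0.031 ]
5 [397, 397, 23, 23, 305] [404.9, 410.4] [ 0.4148 -0.0265  0.031 ]
45 [463, 187, 36, 30, 820] [480.6, 201.6] [ 0.5936 -0.0745  0.031 ]
45 [355, 255, 30, 29, 668] [369.7, 269.0] [0.5486 0.0018 0.031 ]
tips [0.60830492 0.08460969 0.0875    ] [0.60488151 0.04413567 0.0875    ] (np.float64(277.0674621584492), np.float64(238.9987492390658)) (np.float64(277.0978447546363), np.float64(204.9524028715053))
[([21, 36, 35, 14, 235], [41.0, 42.1]), ([52, 141, 43, 12, 233], [77.7, 147.0]), ([236, 229, 9, 34, 126], [240.7, 239.9]), ([311, 229, 8, 33, 109], [314.7, 239.2])]
```

```bash
python3 -m jog '[[-0.5,-0.5,-15,0,39],[-0.5,-0.5,-30,0,39],[-0.5,-0.5,-45,0,39],[-0.5,-0.5,-55,0,39],[-0.5,-0.5,-62,0,39],[-0.5,-0.5,-62,0,39],[-0.5,-0.5,-62,0,35],[-0.5,-0.5,-62,0,32],[-0.5,-0.5,-62,0,29],[-0.5,-0.5,-62,0,27]]' 20
python3 -m jog '[[0,0,0,0,27],[0,0,0,0,27],[0,0,0,0,27],[0,0,5,0,27],[0,0,15,0,27],[0,0,30,0,27],[0,0,50,0,27],[0,0,70,0,27],[0,0,77,0,27],[0,0,77,0,27]]' 20
python3 - <<'E'
from h import *
st();snap("wrist","w10");snap("scene","s10",(220,130,340,260),4)
E
```

```text
time: 17.3
tool_pos: [0.6012, 0.0644, 0.0994]
tcp_rot: [-0.093, -2.179, 2.179]
wrist_force: [0.1, -0.4, 1.1]
width: 0.379
time: 18.55
tool_pos: [0.6013, 0.0644, 0.177]
tcp_rot: [-0.094, -2.18, 2.179]
wrist_force: [0.0, 0.1, -0.5]
width: 0.377
t 18.55 tcp [0.6013 0.0644 0.177 ] rot [-0.094 -2.18   2.179] F [ 0.   0.1 -0.5] w 0.377 q [ 0.07  0.19  1.84 -0.    1.1   1.72]
```

View pics/w10.png

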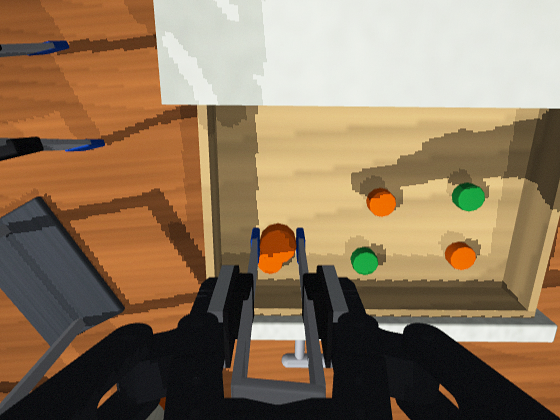

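Run:
```python
from h import *
snap("top","t11",(340,190,480,340),4)
snap("scene","s11",(80,130,220,270),4)
T=load("top0")
# rim from t2: x 102..200, y 299..396 of 4x crop
print(plane(T,340+151.5/4,190+347/4,.06),plane(T,340+102/4,190+347/4,.06)-plane(T,340+200/4,190+347/4,.06))
S=load("scene0"); print(plane(S,80+363/4,130+185/4,.06))
```

```text
[ 0.39709328 -0.26259256  0.06      ] [-0.00174708  0.06936719  0.        ]
[ 0.40088151 -0.25814149  0.06      ]
```

View pics/t11.png

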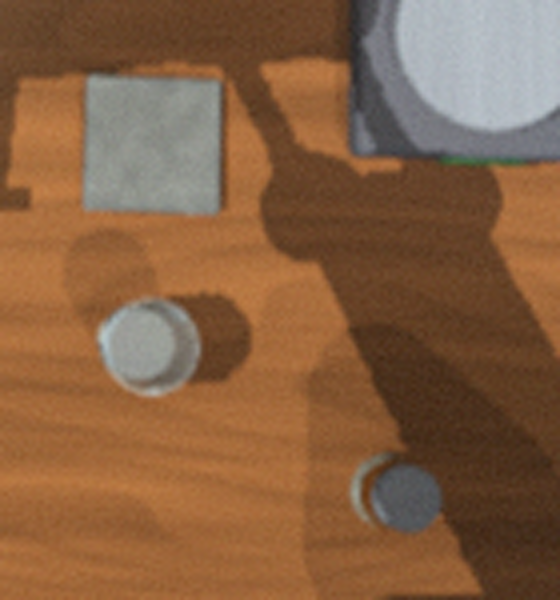

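View pics/s11.png

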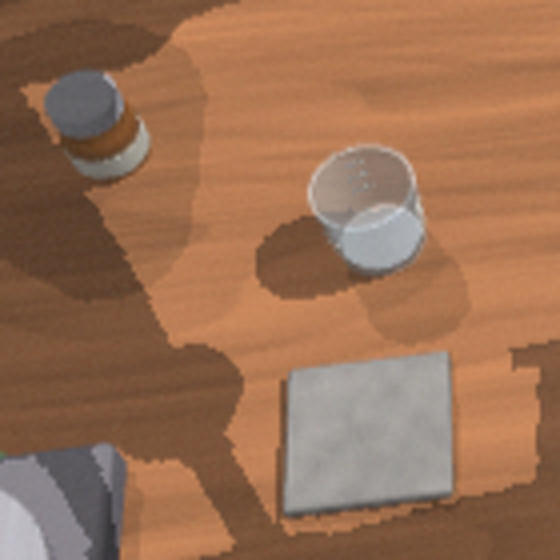

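```bash
python3 -m jog '[[-15,-20,0,0,27],[-45,-70,0,0,27],[-75,-120,0,0,27],[-105,-170,0,0,27],[-135,-220,0,0,27],[-165,-265,0,0,27],[-190,-305,0,0,27],[-202,-325,0,0,27],[-202,-325,0,0,27],[-202,-325,0,0,27]]' 20
python3 - <<'E'
from h import *
st();snap("wrist","w12");
E
```

```text
time: 20.0
tool_pos: [0.3981, -0.2603, 0.1754]
tcp_rot: [-0.092, -2.179, 2.177]
wrist_force: [0.7, 0.2, -0.4]
width: 0.378
t 20.0 tcp [ 0.3981 -0.2603  0.1754] rot [-0.092 -2.179  2.177] F [ 0.7  0.2 -0.4] w 0.378 q [-0.63 -0.05  2.1   0.    1.09  1.02]
```

View pics/w12.png

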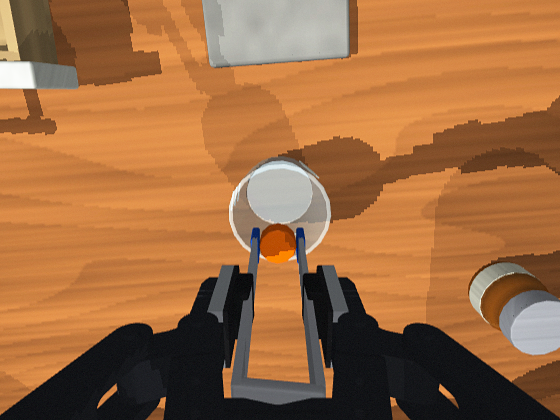

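Run:
```python
from h import *
W=load("w12")
print(plane(W,280,209,.06),plane(W,230,209,.06),plane(W,330,209,.06),proj(W,(.3981,-.2603,.06)),plane(W,280,192,.0055))
```

```text
[ 0.40169776 -0.26236307  0.06      ] [ 0.40446945 -0.22988139  0.06      ] [ 0.39892609 -0.29484438  0.06      ] (np.float64(277.3174533867049), np.float64(214.4716070924434)) [ 0.39854662 -0.26244147  0.0055    ]
```

```bash
python3 -m jog '[[2,-2,-15,0,27],[2,-2,-30,0,27],[2,-2,-45,0,27],[2,-2,-60,0,27],[2,-2,-72,0,27],[2,-2,-77,0,27],[2,-2,-77,0,27],[2,-2,-77,0,30],[2,-2,-77,0,33],[2,-2,-77,0,36]]' 20
python3 -m jog '[[0,0,0,0,39],[0,0,0,0,39],[0,0,0,0,39],[0,0,10,0,39],[0,0,30,0,39],[0,0,50,0,39],[0,0,70,0,39],[0,0,77,0,39],[0,0,77,0,39],[0,0,77,0,39]]' 20
python3 - <<'E'
from h import *
st();snap("wrist","w13");
E
```

```text
time: 21.3
tool_pos: [0.401, -0.2629, 0.0993]
tcp_rot: [-0.092, -2.178, 2.179]
wrist_force: [-0.0, 0.1, -1.2]
width: 0.42
time: 22.55
tool_pos: [0.4002, -0.2623, 0.175]
tcp_rot: [-0.09, -2.179, 2.177]
wrist_force: [0.2, -0.2, -0.8]
width: 0.453
t 22.55 tcp [ 0.4002 -0.2623  0.175 ] rot [-0.09  -2.179  2.177] F [ 0.2 -0.2 -0.8] w 0.453 q [-0.63 -0.04  2.1   0.    1.09  1.02]
```

View pics/w13.png

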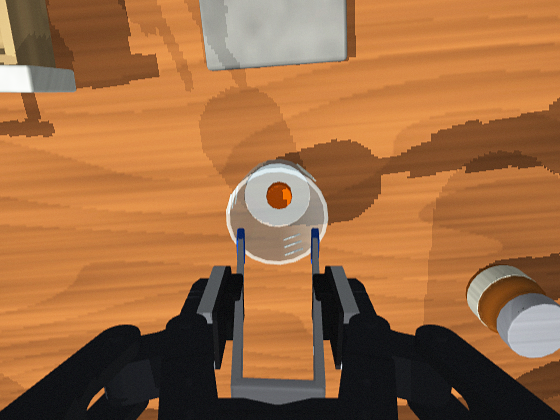

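```bash
python3 -m jog '[[20,26,0,0,39],[50,65,0,0,39],[85,110,0,0,39],[120,155,0,0,39],[150,194,0,0,39],[175,226,0,0,39],[194,251,0,0,39],[194,251,0,0,39],[194,251,0,0,39],[194,251,0,0,39]]' 20
python3 - <<'E'
from h import *
st();snap("wrist","w14");W=load("w14");s=bot.read_state()["tool_pos"]
for c in [((5,150,100),(16,255,255))]:
    for bb,ce in blobs({k:W[k] for k in W},*c,300):
        p=plane(W,*ce,.031)
        if bb[4]<1000: print(bb[4],ce,p.round(4),((p-s)*1000).round(1))
E
```

```text
time: 23.85
tool_pos: [0.5939, -0.0125, 0.1753]
tcp_rot: [-0.091, -2.177, 2.178]
wrist_force: [-0.1, -0.4, -0.2]
width: 0.457
t 23.85 tcp [ 0.5939 -0.0125  0.1753] rot [-0.091 -2.177  2.178] F [-0.1 -0.4 -0.2] w 0.457 q [-0.06  0.18  1.86 -0.    1.1   1.59]
579 [275.9, 201.8] [ 0.594  -0.0117  0.031 ] [-1.000e-01  9.000e-01 -1.445e+02]
567 [360.4, 255.5] [ 0.5458 -0.0723  0.031 ] [ -48.2  -59.7 -144.5]
490 [168.0, 260.8] [0.554  0.0749 0.031 ] [ -40.    87.5 -144.5]
830 [277.2, 346.6] [ 0.4687 -0.0018  0.031 ] [-125.3   10.7 -144.5]
429 [223.1, 382.1] [0.4365 0.0477 0.031 ] [-157.6   60.3 -144.5]
668 [279.2, 373.3] [ 0.4415 -0.0012  0.031 ] [-152.5   11.3 -144.5]
409 [332.2, 382.2] [ 0.4283 -0.0459  0.031 ] [-165.8  -33.4 -144.5]
```

View pics/w14.png

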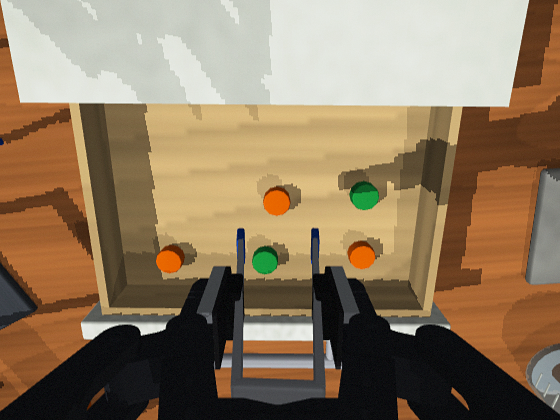

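```bash
python3 -m jog '[[0,1,-20,0,39],[0,1,-40,0,39],[0,1,-58,0,39],[0,1,-70,0,39],[0,1,-77,0,39],[0,1,-77,0,39],[0,1,-77,0,35],[0,1,-77,0,31],[0,1,-77,0,27],[0,1,-77,0,27]]' 20
python3 -m jog '[[0,0,0,0,27],[0,0,0,0,27],[0,0,0,0,27],[0,0,5,0,27],[0,0,15,0,27],[0,0,30,0,27],[0,0,50,0,27],[0,0,70,0,27],[0,0,77,0,27],[0,0,77,0,27]]' 20
python3 - <<'E'
from h import *
st();snap("wrist","w15");snap("top","t15",(340,190,480,340),4)
E
```

```text
time: 25.15
tool_pos: [0.5953, -0.0107, 0.0996]
tcp_rot: [-0.093, -2.179, 2.179]
wrist_force: [-0.1, 1.5, 2.9]
width: 0.379
time: 26.4
tool_pos: [0.5953, -0.0107, 0.1769]
tcp_rot: [-0.094, -2.179, 2.18]
wrist_force: [0.5, 0.5, -1.3]
width: 0.378
t 26.4 tcp [ 0.5953 -0.0107  0.1769] rot [-0.094 -2.179  2.18 ] F [ 0.5  0.5 -1.3] w 0.378 q [-0.06  0.18  1.86 -0.    1.1   1.6 ]
```

View pics/w15.png

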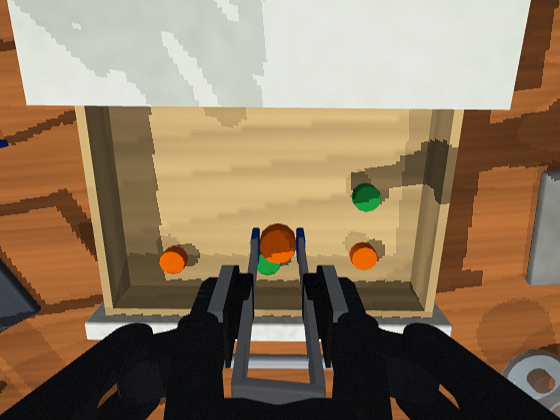

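View pics/t15.png

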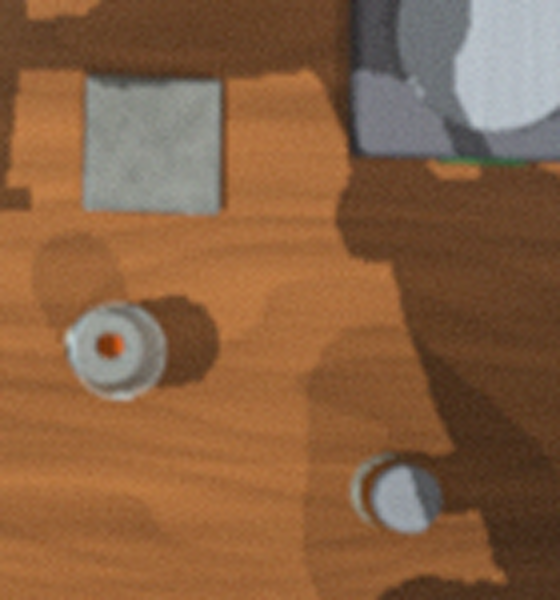

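Run:
```python
from h import *
T=load("t15");print(plane(T,340+117.5/4,190+351/4,.06)-plane(T,340+151.5/4,190+347/4,.06)+[.401,-.262,0])
W=load("w15");print(plane(W,541,378,.017))
```

```text
[ 0.3975855  -0.23796631  0.        ]
[ 0.40477678 -0.2350182   0.017     ]
```

```bash
python3 -m jog '[[-20,-23,0,0,27],[-50,-58,0,0,27],[-85,-98,0,0,27],[-120,-138,0,0,27],[-150,-173,0,0,27],[-178,-205,0,0,27],[-197,-227,0,0,27],[-197,-227,0,0,27],[-197,-227,0,0,27],[-197,-227,0,0,27]]' 20
python3 - <<'E'
from h import *
st();snap("wrist","w16")
E
```

```text
time: 27.75
tool_pos: [0.3982, -0.2369, 0.1755]
tcp_rot: [-0.09, -2.18, 2.178]
wrist_force: [-0.6, -0.2, -1.7]
width: 0.379
t 27.75 tcp [ 0.3982 -0.2369  0.1755] rot [-0.09  -2.18   2.178] F [-0.6 -0.2 -1.7] w 0.379 q [-0.59 -0.07  2.13  0.    1.09  1.06]
```

View pics/w16.png

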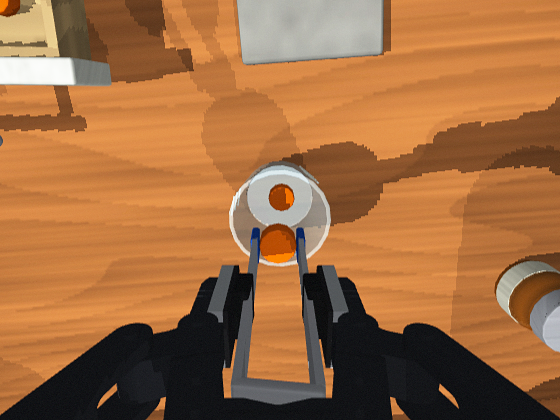

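```bash
python3 -m jog '[[0,-2,-15,0,27],[0,-2,-30,0,27],[0,-2,-45,0,27],[0,-2,-60,0,27],[0,-2,-68,0,27],[0,-2,-71,0,27],[0,-2,-71,0,27],[0,-2,-71,0,30],[0,-2,-71,0,33],[0,-2,-71,0,36]]' 20
python3 -m jog '[[0,0,0,0,39],[0,0,0,0,39],[0,0,0,0,39],[0,0,10,0,39],[0,0,30,0,39],[0,0,50,0,39],[0,0,71,0,39],[0,0,71,0,39],[0,0,71,0,39],[0,0,71,0,39]]' 20
python3 - <<'E'
from h import *
st();snap("wrist","w17")
E
```

```text
time: 29.05
tool_pos: [0.3979, -0.2398, 0.1052]
tcp_rot: [-0.092, -2.178, 2.179]
wrist_force: [-0.2, 0.3, 0.1]
width: 0.423
time: 30.3
tool_pos: [0.397, -0.2392, 0.1747]
tcp_rot: [-0.09, -2.179, 2.176]
wrist_force: [-1.1, -1.5, -0.5]
width: 0.456
t 30.3 tcp [ 0.397  -0.2392  0.1747] rot [-0.09  -2.179  2.176] F [-1.1 -1.5 -0.5] w 0.456 q [-0.6  -0.07  2.13 -0.    1.09  1.06]
```

View pics/w17.png

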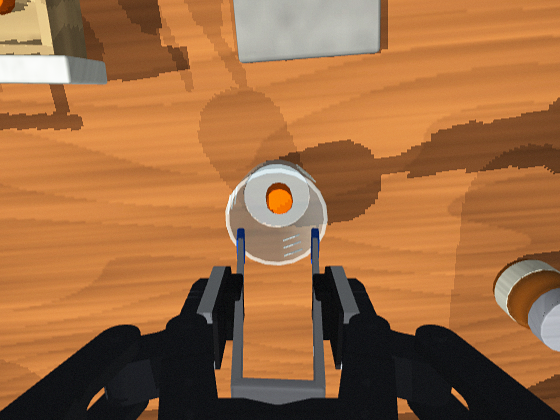

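```bash
python3 -m jog '[[15,17,0,0,39],[40,45,0,0,39],[70,78,0,0,39],[100,112,0,0,39],[127,142,0,0,39],[149,167,0,0,39],[149,167,0,0,39],[149,167,0,0,39],[149,167,0,0,39],[149,167,0,0,39]]' 20
python3 - <<'E'
from h import *
st();snap("wrist","w18");W=load("w18");s=bot.read_state()["tool_pos"]
for c in [((5,150,100),(16,255,255))]:
    for bb,ce in blobs({k:W[k] for k in W},*c,300):
        p=plane(W,*ce,.031)
        if bb[4]<1000: print(bb[4],ce,p.round(4),((p-s)*1000).round(1))
E
```

```text
time: 31.6
tool_pos: [0.5462, -0.0734, 0.1757]
tcp_rot: [-0.093, -2.178, 2.178]
wrist_force: [-0.6, -0.5, -0.7]
width: 0.46
t 31.6 tcp [ 0.5462 -0.0734  0.1757] rot [-0.093 -2.178  2.178] F [-0.6 -0.5 -0.7] w 0.46 q [-0.18  0.1   1.96 -0.    1.09  1.48]
605 [277.0, 202.4] [ 0.5458 -0.0732  0.031 ] [-5.000e-01  1.000e-01 -1.448e+02]
623 [75.7, 207.5] [0.5545 0.0741 0.031 ] [   8.2  147.4 -144.8]
855 [553.2, 373.9] [ 0.3729 -0.2957  0.031 ] [-173.4 -222.4 -144.8]
679 [224.6, 372.1] [ 0.399  -0.0157  0.031 ] [-147.3   57.6 -144.8]
654 [330.6, 372.1] [ 0.3912 -0.1058  0.031 ] [-155.1  -32.5 -144.8]
500 [14.3, 391.5] [0.3943 0.1693 0.031 ] [-152.   242.6 -144.8]
303 [404.8, 410.5] [ 0.3439 -0.1698  0.031 ] [-202.4  -96.5 -144.8]
304 [150.2, 410.4] [0.3635 0.0555 0.031 ] [-182.8  128.8 -144.8]
```

View pics/w18.png

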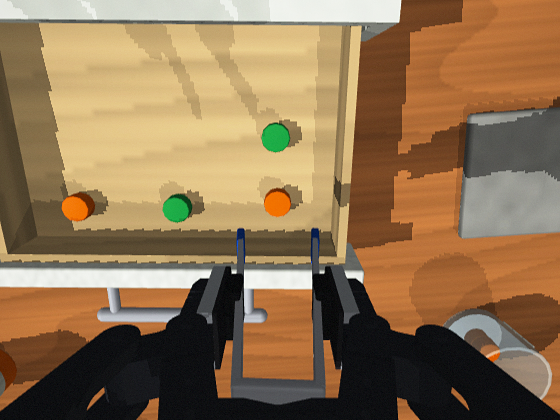

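```bash
python3 -m jog '[[0,0,-20,0,39],[0,0,-40,0,39],[0,0,-58,0,39],[0,0,-70,0,39],[0,0,-77,0,39],[0,0,-77,0,39],[0,0,-77,0,35],[0,0,-77,0,31],[0,0,-77,0,27],[0,0,-77,0,27]]' 20
python3 -m jog '[[0,0,0,0,27],[0,0,0,0,27],[0,0,0,0,27],[0,0,5,0,27],[0,0,15,0,27],[0,0,30,0,27],[0,0,50,0,27],[0,0,70,0,27],[0,0,85,0,27],[0,0,85,0,27]]' 20
python3 - <<'E'
from h import *
st();snap("wrist","w19");snap("top","t19",(340,190,480,340),4)
E
```

```text
time: 32.9
tool_pos: [0.5473, -0.0727, 0.0995]
tcp_rot: [-0.093, -2.179, 2.179]
wrist_force: [-0.4, 0.2, 1.2]
width: 0.379
time: 34.15
tool_pos: [0.5479, -0.0729, 0.1859]
tcp_rot: [-0.096, -2.18, 2.181]
wrist_force: [-1.0, 1.3, -1.4]
width: 0.38
t 34.15 tcp [ 0.5479 -0.0729  0.1859] rot [-0.096 -2.18   2.181] F [-1.   1.3 -1.4] w 0.38 q [-0.18  0.09  1.94 -0.    1.11  1.48]
```

View pics/w19.png

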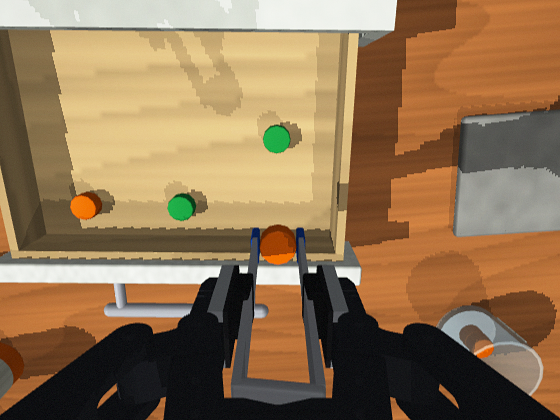

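View pics/t19.png

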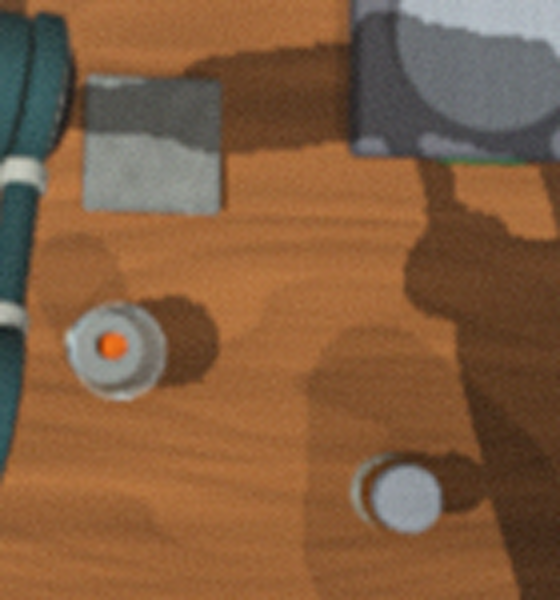

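```bash
python3 -m jog '[[-15,-17,0,0,27],[-40,-45,0,0,27],[-70,-78,0,0,27],[-100,-112,0,0,27],[-127,-142,0,0,27],[-150,-166,0,0,27],[-150,-166,0,0,27],[-150,-166,0,0,27],[-150,-166,-20,0,27],[-150,-166,-40,0,27]]' 20
python3 -m jog '[[0,0,-12,0,27],[0,0,-25,0,27],[0,0,-32,0,27],[0,0,-32,0,27],[0,0,-32,0,29],[0,0,-32,0,31],[0,0,-32,0,33],[0,0,-32,0,35],[0,0,-32,0,37],[0,0,-32,0,39]]' 20
python3 -m jog '[[0,0,0,0,39],[0,0,0,0,39],[0,0,10,0,39],[0,0,30,0,39],[0,0,50,0,39],[0,0,68,0,39],[0,0,68,0,39],[0,0,68,0,39],[0,0,68,0,39],[0,0,68,0,39]]' 20
python3 - <<'E'
from h import *
st();snap("wrist","w20")
E
```

```text
time: 35.5
tool_pos: [0.3974, -0.2381, 0.1434]
tcp_rot: [-0.091, -2.179, 2.18]
wrist_force: [-0.2, 0.6, -0.7]
width: 0.379
time: 36.75
tool_pos: [0.3967, -0.2386, 0.1118]
tcp_rot: [-0.092, -2.178, 2.178]
wrist_force: [0.4, 0.3, -0.3]
width: 0.454
time: 38.0
tool_pos: [0.3962, -0.2383, 0.1789]
tcp_rot: [-0.09, -2.179, 2.177]
wrist_force: [0.2, 0.5, -0.9]
width: 0.453
t 38.0 tcp [ 0.3962 -0.2383  0.1789] rot [-0.09  -2.179  2.177] F [ 0.2  0.5 -0.9] w 0.453 q [-0.6  -0.08  2.13  0.    1.1   1.06]
```

View pics/w20.png

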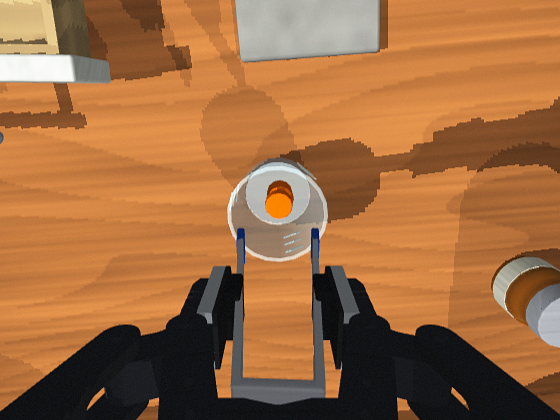

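```bash
python3 -m jog '[[12,24,0,0,39],[35,69,0,0,39],[60,118,0,0,39],[85,168,0,0,39],[110,217,0,0,39],[132,260,0,0,39],[150,296,0,0,39],[158,312,0,0,39],[158,312,0,0,39],[158,312,0,0,39]]' 20
python3 - <<'E'
from h import *
st();snap("wrist","w21");W=load("w21");s=bot.read_state()["tool_pos"]
for c in [((5,150,100),(16,255,255))]:
    for bb,ce in blobs({k:W[k] for k in W},*c,300):
        p=plane(W,*ce,.031)
        if bb[4]<1000: print(bb[4],ce,p.round(4),((p-s)*1000).round(1))
E
```

```text
time: 39.3
tool_pos: [0.554, 0.0723, 0.1794]
tcp_rot: [-0.091, -2.177, 2.178]
wrist_force: [1.4, 0.1, -0.9]
width: 0.459
t 39.3 tcp [0.554  0.0723 0.1794] rot [-0.091 -2.177  2.178] F [ 1.4  0.1 -0.9] w 0.459 q [ 0.09  0.11  1.94 -0.    1.1   1.74]
610 [274.4, 199.1] [0.5551 0.0741 0.031 ] [   1.     2.  -148.5]
646 [224.6, 372.8] [0.4027 0.1308 0.031 ] [-151.3   58.7 -148.5]
655 [330.7, 372.1] [0.3955 0.0391 0.031 ] [-158.5  -33.  -148.5]
386 [22.6, 350.8] [0.4401 0.2984 0.031 ] [-114.   226.3 -148.5]
304 [404.8, 410.4] [ 0.3476 -0.0257  0.031 ] [-206.5  -97.8 -148.5]
```

View pics/w21.png

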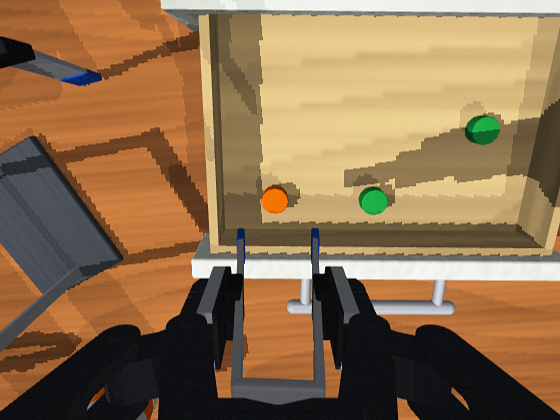

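```bash
python3 -m jog '[[0,1.5,-20,0,39],[0,1.5,-40,0,39],[0,1.5,-60,0,39],[0,1.5,-74,0,39],[0,1.5,-81,0,39],[0,1.5,-81,0,39],[0,1.5,-81,0,35],[0,1.5,-81,0,31],[0,1.5,-81,0,27],[0,1.5,-81,0,27]]' 20
python3 -m jog '[[0,0,0,0,27],[0,0,0,0,27],[0,0,0,0,27],[0,0,5,0,27],[0,0,15,0,27],[0,0,30,0,27],[0,0,50,0,27],[0,0,70,0,27],[0,0,90,0,27],[0,0,90,0,27]]' 20
python3 - <<'E'
from h import *
st();snap("wrist","w22");snap("top","t22",(340,190,480,340),4)
E
```

```text
time: 40.6
tool_pos: [0.5554, 0.075, 0.0996]
tcp_rot: [-0.093, -2.18, 2.179]
wrist_force: [0.4, -0.6, 2.9]
width: 0.378
time: 41.85
tool_pos: [0.5565, 0.075, 0.1919]
tcp_rot: [-0.098, -2.182, 2.18]
wrist_force: [0.0, 0.4, -0.9]
width: 0.381
t 41.85 tcp [0.5565 0.075  0.1919] rot [-0.098 -2.182  2.18 ] F [ 0.   0.4 -0.9] w 0.381 q [0.09 0.1  1.92 0.   1.12 1.74]
```

View pics/w22.png

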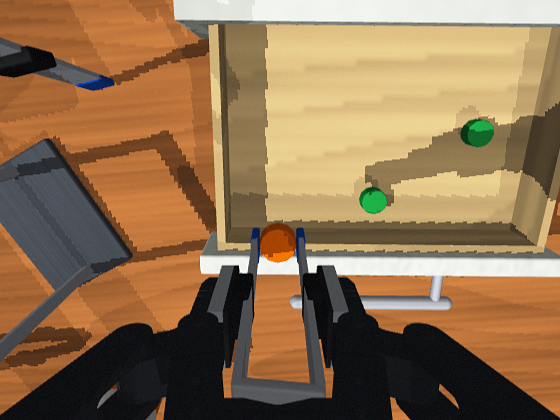

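View pics/t22.png

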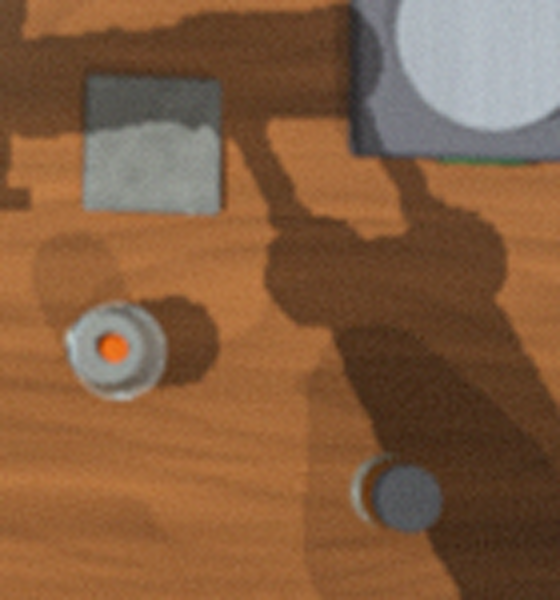

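```bash
python3 -m jog '[[-12,-24,0,0,27],[-35,-69,0,0,27],[-60,-118,0,0,27],[-85,-168,0,0,27],[-110,-217,0,0,27],[-132,-260,0,0,27],[-150,-296,0,0,27],[-159,-313,0,0,27],[-159,-313,0,0,27],[-159,-313,0,0,27]]' 20
python3 -m jog '[[0,0,-15,0,27],[0,0,-35,0,27],[0,0,-55,0,27],[0,0,-67,0,27],[0,0,-67,0,27],[0,0,-67,0,27],[0,0,-67,0,29],[0,0,-67,0,31],[0,0,-67,0,33],[0,0,-67,0,35]]' 20
python3 -m jog '[[0,0,0,0,37],[0,0,0,0,39],[0,0,0,0,39],[0,0,0,0,39],[0,0,10,0,39],[0,0,30,0,39],[0,0,60,0,39],[0,0,80,0,39],[0,0,80,0,39],[0,0,80,0,39]]' 20
python3 - <<'E'
from h import *
st();snap("wrist","w23");snap("scene","s23",(80,130,220,270),4)
E
```

```text
time: 43.2
tool_pos: [0.3955, -0.2375, 0.1881]
tcp_rot: [-0.091, -2.179, 2.177]
wrist_force: [-0.3, 0.4, -0.8]
width: 0.381
time: 44.45
tool_pos: [0.3958, -0.2382, 0.1219]
tcp_rot: [-0.092, -2.178, 2.179]
wrist_force: [0.1, 0.5, -0.9]
width: 0.41
time: 45.7
tool_pos: [0.3954, -0.2379, 0.2013]
tcp_rot: [-0.091, -2.179, 2.178]
wrist_force: [0.0, -0.5, -1.1]
width: 0.46
t 45.7 tcp [ 0.3954 -0.2379  0.2013] rot [-0.091 -2.179  2.178] F [ 0.  -0.5 -1.1] w 0.46 q [-0.6  -0.1   2.1   0.    1.14  1.06]
```

View pics/w23.png

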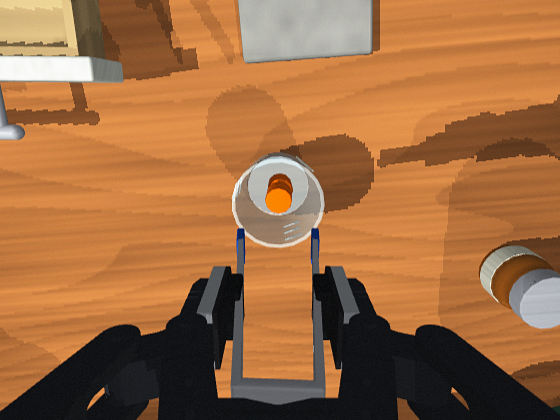

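View pics/s23.png

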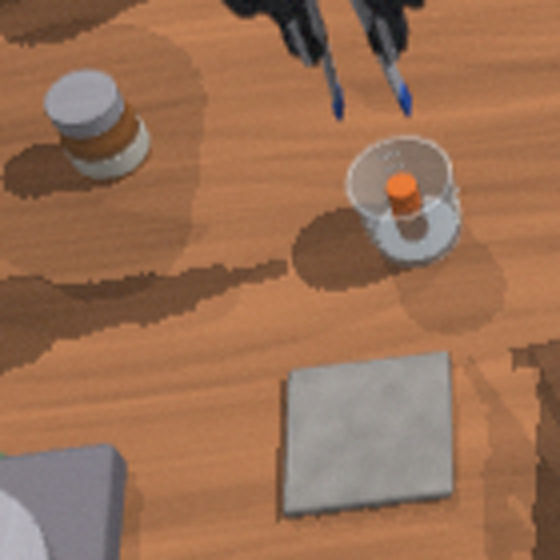

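```bash
python3 -m jog '[[0,0,20,0,39],[5,15,45,0,39],[20,60,54,5,39],[38,115,54,10,39],[56,170,54,15,39],[74,225,54,20,39],[90,280,54,25,39],[106,335,54,28.2,39],[122,385,54,28.2,39],[135,425,54,28.2,39]]' 20
python3 - <<'E'
from h import *
st();print(toolyaw())
E
```

```text
time: 47.05
tool_pos: [0.5305, 0.1889, 0.2543]
tcp_rot: [-0.417, 1.997, -1.997]
wrist_force: [0.7, -1.2, -0.7]
width: 0.458
t 47.05 tcp [0.5305 0.1889 0.2543] rot [-0.417  1.997 -1.997] F [ 0.7 -1.2 -0.7] w 0.458 q [0.3  0.06 1.85 0.   1.24 1.46]
113.45957510398003
```

```bash
python3 -m jog '[[6,20,0,0,39],[14,45,0,0,39],[22,68,0,0,39],[28,85.5,0,0,39],[28,85.5,0,0,39],[28,85.5,0,0,39],[28,85.5,0,0,39],[28,85.5,0,0,39],[28,85.5,0,0,39],[28,85.5,0,0,39]]' 20
python3 - <<'E'
from h import *
st();print(toolyaw());snap("wrist","w24",(180,240,400,420),3)
snap("scene","s24",(330,80,470,260),4)
E
```

```text
time: 48.3
tool_pos: [0.5587, 0.2722, 0.2559]
tcp_rot: [-0.413, 1.997, -1.997]
wrist_force: [-0.4, -0.3, -0.7]
width: 0.461
t 48.3 tcp [0.5587 0.2722 0.2559] rot [-0.413  1.997 -1.997] F [-0.4 -0.3 -0.7] w 0.461 q [ 0.41  0.16  1.72 -0.    1.25  1.58]
113.37153009029373
```

View pics/w24.png

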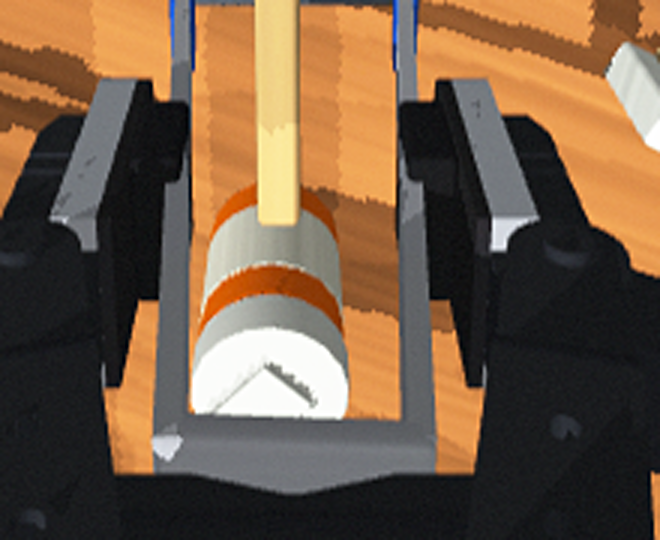

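View pics/s24.png

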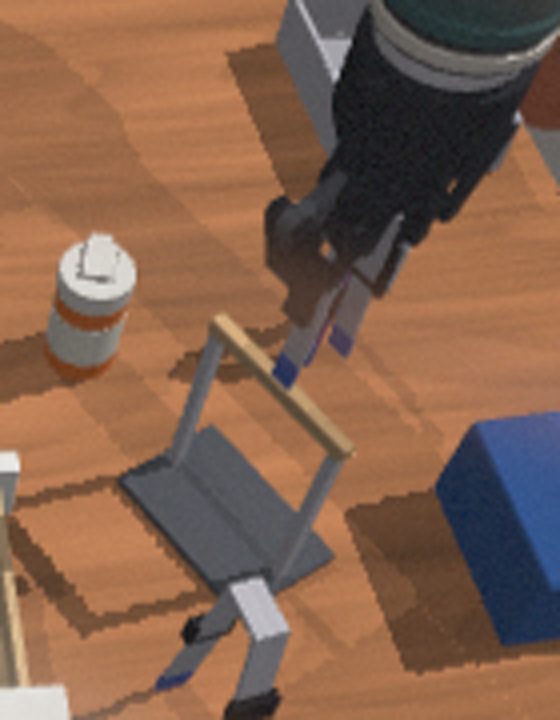

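```bash
python3 -m jog '[[-0.5,2,-10,0,39],[-0.5,2,-30,0,39],[-0.5,2,-50,0,39],[-0.5,2,-70,0,39],[-0.5,2,-90,0,39],[-0.5,2,-110,0,39],[-0.5,2,-128,0,39],[-0.5,2,-138,0,39],[-0.5,2,-143,0,39],[-0.5,2,-143,0,39]]' 20
python3 - <<'E'
from h import *
st()
E
```

```text
time: 49.65
tool_pos: [0.5585, 0.2745, 0.113]
tcp_rot: [-0.413, 1.997, -1.996]
wrist_force: [-0.5, -0.1, -0.3]
width: 0.457
t 49.65 tcp [0.5585 0.2745 0.113 ] rot [-0.413  1.997 -1.996] F [-0.5 -0.1 -0.3] w 0.457 q [ 0.42  0.29  1.85 -0.    1.    1.58]
```

```bash
python3 -m jog '[[0,0,-1,0,40],[0,0,-1,0,42],[0,0,-1,0,44],[0,0,-1,0,46],[0,0,-1,0,50],[0,0,-1,0,60],[0,0,-1,0,72],[0,0,-1,0,85],[0,0,-1,0,85],[0,0,-1,0,85]]' 20
python3 -m jog '[[0,0,10,0,85],[0,0,30,0,85],[0,0,60,0,85],[0,0,90,0,85],[0,0,120,0,85],[-20,-20,120,0,85],[-50,-50,120,0,85],[-80,-90,120,0,85],[-90,-120,120,0,85],[-90,-120,120,0,85]]' 20
python3 - <<'E'
from h import *
st();snap("wrist","w25")
snap("scene","s25",(330,80,470,260),4);snap("top","t25")
E
```

```text
time: 50.9
tool_pos: [0.5582, 0.2743, 0.1117]
tcp_rot: [-0.413, 1.997, -1.997]
wrist_force: [-1.6, 0.0, -0.2]
width: 0.994
time: 52.15
tool_pos: [0.4679, 0.1531, 0.2337]
tcp_rot: [-0.408, 1.997, -1.997]
wrist_force: [0.5, -0.0, 0.1]
width: 0.995
t 52.15 tcp [0.4679 0.1531 0.2337] rot [-0.408  1.997 -1.997] F [ 0.5 -0.   0.1] w 0.995 q [ 0.27 -0.07  2.01 -0.    1.2   1.43]
```

View pics/s25.png

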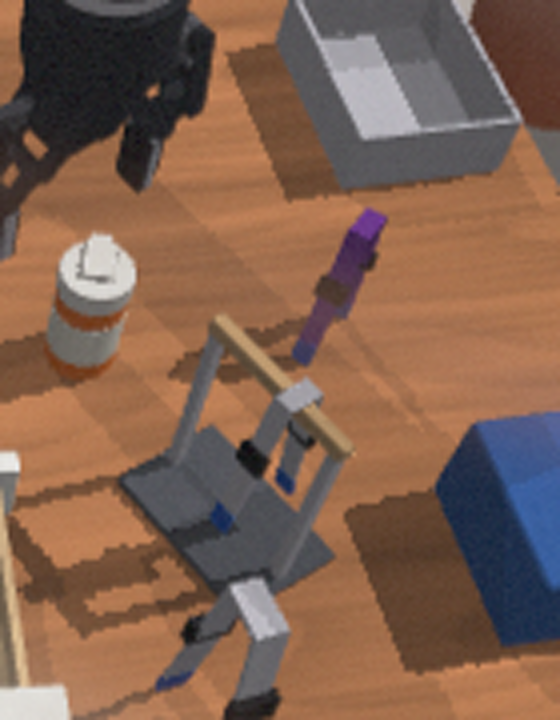

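View pics/t25.png

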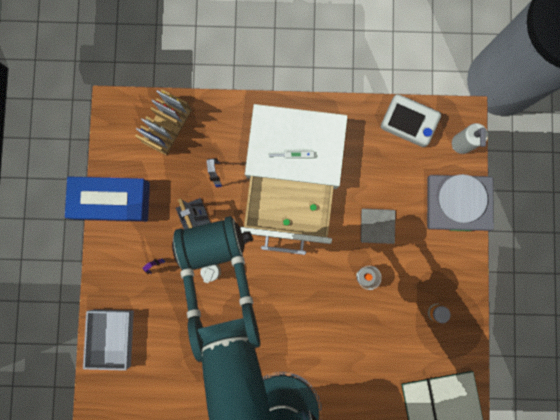

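View pics/w25.png

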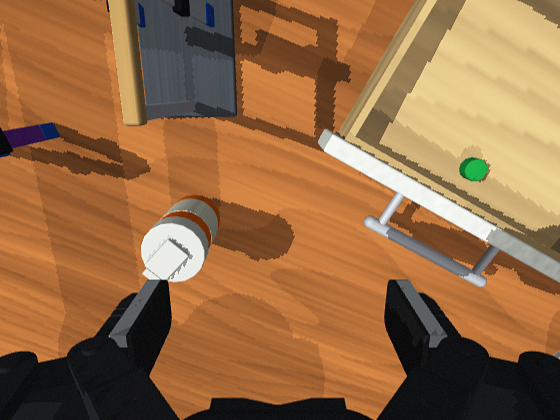

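```bash
python3 -m jog '[[0,-24,0,8,60],[0,-48,0,18,40],[0,-72,0,28,28],[0,-96,0,38,28],[0,-120,0,48,28],[-1,-144,0,56,28],[-1,-144,-30,61.7,28],[-1,-144,-74,61.7,28],[-1,-144,-74,61.7,28],[-1,-144,-74,61.7,28]]' 30
python3 - <<'E'
from h import *
st();print(toolyaw());snap("wrist","w26")
E
```

```text
time: 53.55
tool_pos: [0.4684, 0.0108, 0.159]
tcp_rot: [-1.167, 1.271, -1.272]
wrist_force: [-0.1, 0.3, 0.7]
width: 0.327
t 53.55 tcp [0.4684 0.0108 0.159 ] rot [-1.167  1.271 -1.272] F [-0.1  0.3  0.7] w 0.327 q [-0.03 -0.05  2.14  0.    1.05  0.05]
175.13226546013703
```

View pics/w26.png

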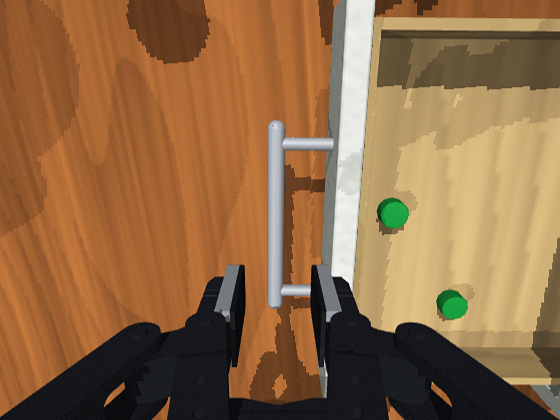

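```bash
python3 -m jog '[[-1,-2,-25,0,28],[-1,-2,-50,0,28],[-1,-2,-75,0,28],[-1,-2,-95,0,28],[-1,-2,-108.5,0,28],[-1,-2,-108.5,0,28],[-1,-2,-108.5,0,8],[-1,-2,-108.5,0,8],[-1,-2,-108.5,0,8],[-1,-2,-108.5,0,8]]' 30
python3 -m jog '[[8,-0.7,0,0,8],[25,-2.1,0,0,8],[45,-3.7,0,0,8],[65,-5.4,0,0,8],[85,-7.1,0,0,8],[105,-8.7,0,0,8],[122,-10.1,0,0,8],[135,-11.2,0,0,8],[143,-11.9,0,0,8],[146,-12.1,0,0,8]]' 30
python3 - <<'E'
from h import *
st()
E
```

```text
time: 54.85
tool_pos: [0.4673, 0.0084, 0.0504]
tcp_rot: [-1.166, 1.271, -1.273]
wrist_force: [-0.8, 0.4, 5.3]
width: 0.112
time: 56.1
tool_pos: [0.6134, -0.0052, 0.0505]
tcp_rot: [-1.168, 1.27, -1.274]
wrist_force: [-2.0, -5.7, 7.4]
width: 0.113
t 56.1 tcp [ 0.6134 -0.0052  0.0505] rot [-1.168  1.27  -1.274] F [-2.  -5.7  7.4] w 0.113 q [-0.05  0.35  1.91 -0.    0.88  0.04]
```

```bash
python3 -m jog '[[0.5,0,0,0,8],[1,0,0,0,8],[1,0,0,0,8],[1.5,0,0,0,8],[1.5,0,0,0,8],[2,0,0,0,8],[2,0,0,0,8],[2.5,0,0,0,8],[2.5,0,0,0,8],[2.5,0,0,0,8]]' 30
python3 - <<'E'
from h import *
st()
E
```

```text
time: 57.35
tool_pos: [0.6154, -0.0054, 0.0504]
tcp_rot: [-1.168, 1.27, -1.274]
wrist_force: [-1.9, -7.1, 5.4]
width: 0.112
t 57.35 tcp [ 0.6154 -0.0054  0.0504] rot [-1.168  1.27  -1.274] F [-1.9 -7.1  5.4] w 0.112 q [-0.05  0.35  1.9  -0.    0.88  0.04]
```

```bash
python3 -m jog '[[1,0,0,0,8],[1,0,0,0,8],[2,0,0,0,8],[2,0,0,0,8],[2.5,0,0,0,8],[2.5,0,0,0,8],[3,0,0,0,8],[3,0,0,0,8],[3,0,0,0,8],[3,0,0,0,8]]' 30
python3 - <<'E'
from h import *
st()
E
```

```text
time: 58.6
tool_pos: [0.6159, -0.0054, 0.0504]
tcp_rot: [-1.173, 1.273, -1.272]
wrist_force: [-8.3, -6.2, 12.3]
width: 0.114
t 58.6 tcp [ 0.6159 -0.0054  0.0504] rot [-1.173  1.273 -1.272] F [-8.3 -6.2 12.3] w 0.114 q [-0.05  0.36  1.9  -0.    0.89  0.04]
```

```bash
python3 -m jog '[[-0.5,0,0,0,12],[-0.5,0,0,0,20],[-0.5,0,0,0,28],[-0.5,0,0,0,28],[-0.5,0,20,0,28],[-0.5,0,50,0,28],[-0.5,0,90,0,28],[-0.5,0,130,0,28],[-0.5,0,150,0,28],[-0.5,0,150,0,28]]' 30
python3 -m jog '[[-25,-20,0,0,50],[-55,-50,0,0,85],[-90,-85,0,0,85],[-125,-120,0,0,85],[-160,-150,0,0,85],[-190,-170,0,0,85],[-220,-190,0,0,85],[-250,-210,0,0,85],[-270,-225,0,0,85],[-278,-230,0,0,85]]' 30
python3 - <<'E'
from h import *
st();snap("wrist","w27");snap("top","t27");snap("scene","s27")
E
```

```text
time: 59.85
tool_pos: [0.6189, -0.0038, 0.202]
tcp_rot: [-1.164, 1.268, -1.275]
wrist_force: [-0.7, 0.7, 0.1]
width: 0.329
time: 61.1
tool_pos: [0.3374, -0.2336, 0.1974]
tcp_rot: [-1.167, 1.276, -1.271]
wrist_force: [0.9, -0.1, 0.1]
width: 0.996
t 61.1 tcp [ 0.3374 -0.2336  0.1974] rot [-1.167  1.276 -1.271] F [ 0.9 -0.1  0.1] w 0.996 q [-0.67 -0.21  2.2   0.    1.15 -0.58]
```

View pics/w27.png

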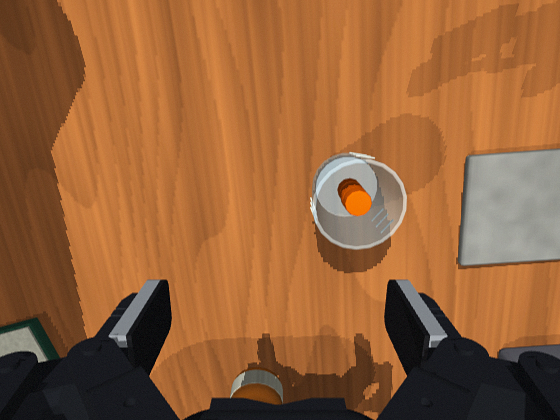

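View pics/t27.png

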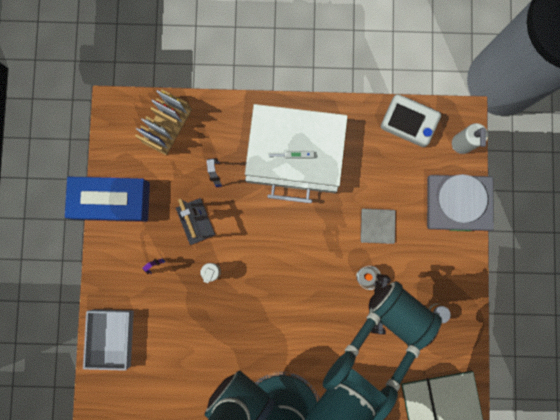

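View pics/s27.png

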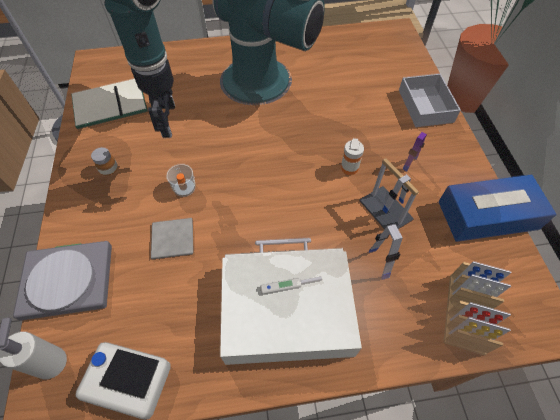

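Run:
```python
from h import *
W=load("w27");s=bot.read_state()["tool_pos"]
p=plane(W,359,202.5,.06);print(p,(p-s)*1000, np.linalg.norm(plane(W,312,202,.06)-plane(W,406,202,.06)))
print("coaster",plane(W,468,156,.01),plane(W,461,267,.01))
print([np.round(plane(load("t27"),340+u/4,190+v/4,.01),4) for u,v in ((85,73),(222,77),(221,214),(84,211))])
hsv=cv2.cvtColor(load("t27")["pixels"],cv2.COLOR_RGB2HSV)
d=cv2.absdiff(load("t27")["pixels"][180:260,350:410],load("top0")["pixels"][180:260,350:410]).max(2);print((d>30).sum())
d=cv2.absdiff(load("t27")["pixels"][90:206,240:350],load("top0")["pixels"][90:206,240:350]).max(2);print("chest diff",(d>40).sum())
```

```text
[ 0.39372177 -0.2357011   0.06      ] [  54.73463874   -2.3109894  -138.43289038] 0.06660027816080803
coaster [ 0.49293276 -0.21951016  0.01      ] [ 0.49334201 -0.31978088  0.01      ]
[array([ 0.595 , -0.2204,  0.01  ]), array([ 0.5946, -0.3217,  0.01  ]), array([ 0.4936, -0.3216,  0.01  ]), array([ 0.4932, -0.2209,  0.01  ])]
14
chest diff 174
```

```bash
python3 -m jog '[[15,-1,0,0,85],[35,-2,0,0,85],[58,-4,0,0,85],[58,-4,-30,0,85],[58,-4,-60,0,85],[58,-4,-90,0,85],[58,-4,-90,0,85],[58,-4,-90,0,85],[58,-4,-90,0,85],[58,-4,-90,0,85]]' 30
python3 - <<'E'
from h import *
st();snap("wrist","w28")
a=load("t27")["pixels"][90:206,240:350];b=load("top0")["pixels"][90:206,240:350]
cv2.imwrite("pics/d.png",cv2.resize(np.hstack([a,b])[:,:,::-1],None,fx=3.4,fy=3.4))
E
```

```text
time: 62.5
tool_pos: [0.3981, -0.2383, 0.1106]
tcp_rot: [-1.167, 1.27, -1.274]
wrist_force: [-0.6, 0.4, -0.5]
width: 0.997
t 62.5 tcp [ 0.3981 -0.2383  0.1106] rot [-1.167  1.27  -1.274] F [-0.6  0.4 -0.5] w 0.997 q [-0.59  0.01  2.19  0.    0.95 -0.51]
```

View pics/w28.png

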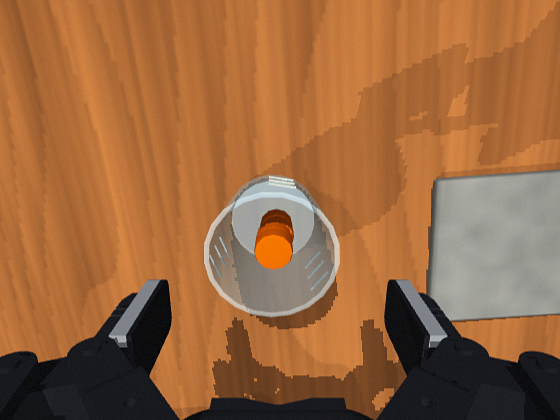

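View pics/d.png

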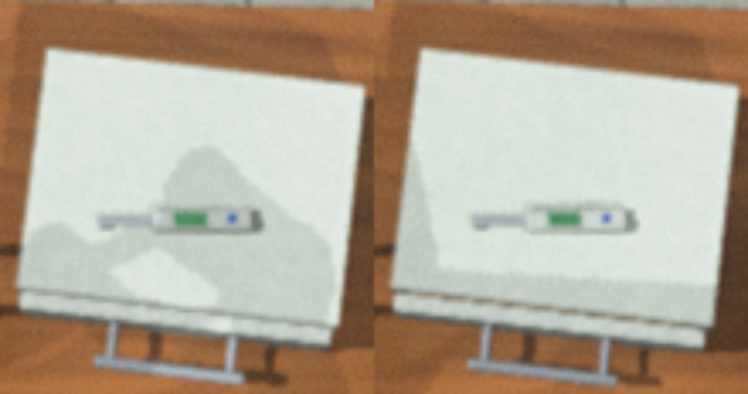

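Run:
```python
from h import *
W=load("w28");s=bot.read_state()["tool_pos"]
p=plane(W,272.5,254,.06);print(p,(p-s)*1000)
```

```text
[ 0.39483923 -0.23594232  0.06      ] [ -3.05970087   2.26069726 -50.35150945]
```

```bash
python3 -m jog '[[-2.5,1.5,-15,0,85],[-2.5,1.5,-35,0,85],[-2.5,1.5,-55,0,85],[-2.5,1.5,-68,0,85],[-2.5,1.5,-73.5,0,85],[-2.5,1.5,-73.5,0,85],[-2.5,1.5,-73.5,0,75],[-2.5,1.5,-73.5,0,70],[-2.5,1.5,-73.5,0,66],[-2.5,1.5,-73.5,0,62]]' 25
python3 -m jog '[[0,0,0,0,58],[0,0,0,0,56],[0,0,0,0,56],[0,0,0,0,56],[0,0,2,0,56],[0,0,5,0,56],[0,0,8,0,56],[0,0,10,0,56],[0,0,10,0,56],[0,0,10,0,56]]' 25
python3 - <<'E'
from h import *
st();snap("wrist","w29");snap("scene","s29",(80,100,220,240),4)
E
```

```text
time: 63.8
tool_pos: [0.3953, -0.2366, 0.0368]
tcp_rot: [-1.167, 1.271, -1.273]
wrist_force: [-1.1, 1.1, 6.3]
width: 0.762
time: 65.05
tool_pos: [0.3947, -0.2362, 0.0457]
tcp_rot: [-1.167, 1.272, -1.272]
wrist_force: [0.8, -1.0, -1.4]
width: 0.764
t 65.05 tcp [ 0.3947 -0.2362  0.0457] rot [-1.167  1.272 -1.272] F [ 0.8 -1.  -1.4] w 0.764 q [-0.59  0.1   2.23 -0.    0.81 -0.51]
```

View pics/w29.png

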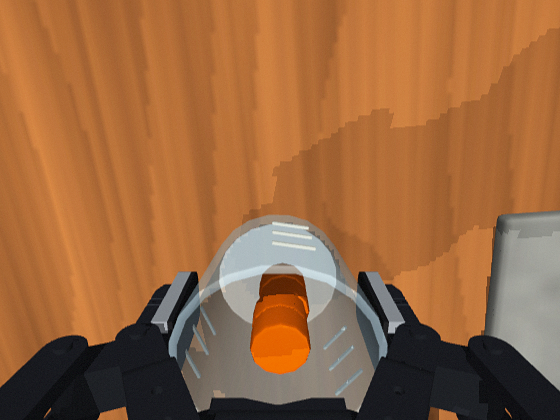

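View pics/s29.png

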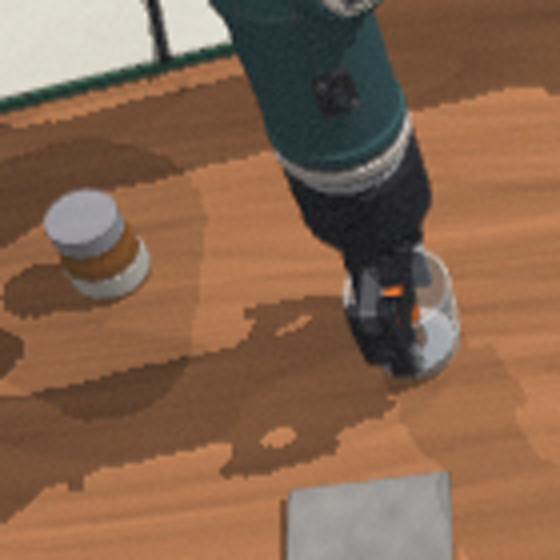

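```bash
python3 -m jog '[[0,0,6,0,56],[0,0,18,0,56],[3,-1,34,0,56],[15,-3,40,0,56],[35,-8,40,0,56],[60,-14,40,0,56],[85,-20,40,0,56],[110,-25,40,0,56],[132,-30,40,0,56],[145,-33,40,0,56]]' 25
python3 -m jog '[[4,-1,0,0,56],[4,-1,0,0,56],[4,-1,0,0,56],[4,-1,0,0,56],[4,-1,0,0,56],[4,-1,0,0,56],[4,-1,0,0,56],[4,-1,0,0,56],[4,-1,0,0,56],[4,-1,0,0,56]]' 25
python3 - <<'E'
from h import *
st();snap("wrist","w30");snap("scene","s30",(80,130,220,270),4)
snap("top","t30",(340,190,480,340),4)
E
```

```text
time: 66.4
tool_pos: [0.5417, -0.2697, 0.0862]
tcp_rot: [-1.167, 1.271, -1.273]
wrist_force: [-1.1, -0.0, -1.4]
width: 0.761
time: 67.65
tool_pos: [0.5437, -0.2702, 0.0858]
tcp_rot: [-1.167, 1.272, -1.272]
wrist_force: [0.2, -1.2, -1.4]
width: 0.761
t 67.65 tcp [ 0.5437 -0.2702  0.0858] rot [-1.167  1.272 -1.272] F [ 0.2 -1.2 -1.4] w 0.761 q [-0.5   0.3   1.9   0.    0.94 -0.42]
```

View pics/w30.png

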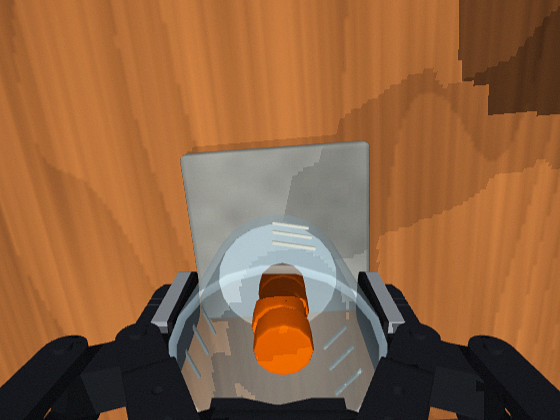

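View pics/s30.png

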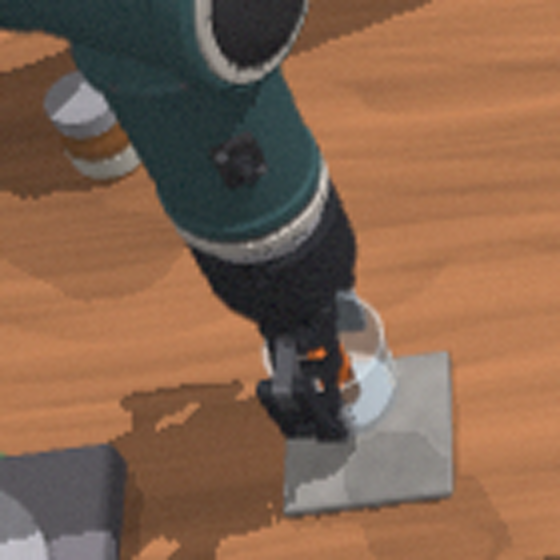

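View pics/t30.png

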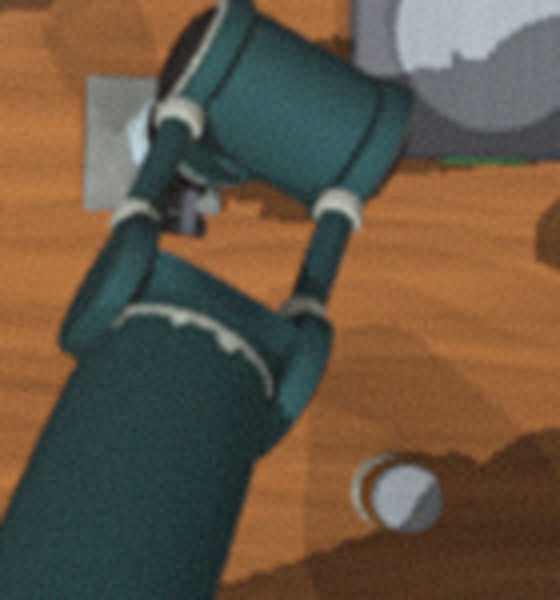

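```bash
python3 - <<'E'
from h import *
W=load("w30")
a,b=plane(W,182,155.5,.01),plane(W,368,143,.01);print(a,b,(a+b)/2)
# cup foot ellipse approx 219..336 x, centre ~ (277,270) at z~.049
print(plane(W,277.5,272,.049))
E
python3 -m jog '[[0,0,-6,0,56],[0,0,-14,0,56],[0,0,-22,0,56],[0,0,-30,0,56],[0,0,-34,0,56],[0,0,-36.5,0,56],[0,0,-37.5,0,56],[0,0,-38.2,0,56],[0,0,-38.2,0,56],[0,0,-38.2,0,56]]' 25
python3 - <<'E'
from h import *
st()
E
```

```text
[ 0.49734626 -0.21984479  0.01      ] [ 0.59323024 -0.22167684  0.01      ] [ 0.54528825 -0.22076081  0.01      ]
[ 0.54254028 -0.27072004  0.049     ]
time: 69.05
tool_pos: [0.5439, -0.2703, 0.0478]
tcp_rot: [-1.167, 1.272, -1.272]
wrist_force: [-0.3, 0.3, -1.5]
width: 0.757
t 69.05 tcp [ 0.5439 -0.2703  0.0478] rot [-1.167  1.272 -1.272] F [-0.3  0.3 -1.5] w 0.757 q [-0.5   0.34  1.92 -0.    0.88 -0.42]
```

```bash
python3 -m jog '[[0,0,-0.5,0,56],[0,0,-0.5,0,56],[0,0,-1,0,56],[0,0,-1,0,56],[0,0,-1,0,56],[0,0,-1,0,56],[0,0,-1,0,56],[0,0,-1,0,56],[0,0,-1,0,56],[0,0,-1,0,56]]' 25
python3 - <<'E'
from h import *
st()
E
```

```text
time: 70.3
tool_pos: [0.5437, -0.2703, 0.0469]
tcp_rot: [-1.167, 1.272, -1.272]
wrist_force: [-3.0, 1.0, 6.3]
width: 0.757
t 70.3 tcp [ 0.5437 -0.2703  0.0469] rot [-1.167  1.272 -1.272] F [-3.   1.   6.3] w 0.757 q [-0.5   0.34  1.92 -0.    0.87 -0.42]
```

Contact. Release, then rise clear.

```bash
python3 -m jog '[[0,0,0,0,66],[0,0,0,0,68],[0,0,0,0,71],[0,0,0,0,75],[0,0,0,0,80],[0,0,0,0,85],[0,0,0,0,85],[0,0,0,0,85],[0,0,5,0,85],[0,0,20,0,85]]' 25
python3 -m jog '[[0,0,25,0,85],[0,0,55,0,85],[0,0,90,0,85],[0,0,130,0,85],[0,0,160,0,85],[-20,-10,170,0,85],[-60,-30,170,0,85],[-110,-50,170,0,85],[-150,-70,170,0,85],[-170,-80,170,0,85]]' 25
python3 -m jog '[[0,0,0,0,85],[-20,-40,0,0,85],[-40,-80,0,0,85],[-40,-80,0,0,85],[-40,-80,0,0,85],[-40,-80,0,0,85],[-40,-80,0,0,85],[-40,-80,0,0,85],[-40,-80,0,0,85],[-40,-80,0,0,85]]' 25
python3 - <<'E'
from h import *
st();snap("top","t31");snap("scene","s31")
im=cv2.imread("pics/t31.png");cv2.imwrite("pics/t31c.png",cv2.resize(im[190:340,340:480],None,fx=4,fy=4,interpolation=cv2.INTER_CUBIC))
im=cv2.imread("pics/s31.png");cv2.imwrite("pics/s31c.png",cv2.resize(im[150:270,80:220],None,fx=4,fy=4,interpolation=cv2.INTER_CUBIC))
E
```

```text
time: 71.55
tool_pos: [0.543, -0.2698, 0.0663]
tcp_rot: [-1.168, 1.274, -1.27]
wrist_force: [0.1, 0.4, 0.0]
width: 0.992
time: 72.8
tool_pos: [0.37, -0.3506, 0.2358]
tcp_rot: [-1.167, 1.275, -1.272]
wrist_force: [-0.2, 1.0, -0.5]
width: 0.997
time: 74.05
tool_pos: [0.3338, -0.4302, 0.2366]
tcp_rot: [-1.167, 1.272, -1.272]
wrist_force: [0.5, -0.0, 1.1]
width: 0.995
t 74.05 tcp [ 0.3338 -0.4302  0.2366] rot [-1.167  1.272 -1.272] F [ 0.5 -0.   1.1] w 0.995 q [-0.96  0.03  1.91  0.    1.2  -0.87]
```

View pics/t31c.png

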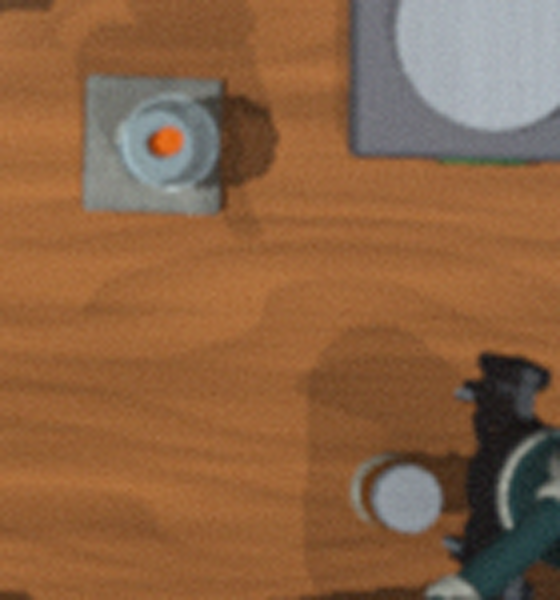

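View pics/s31c.png

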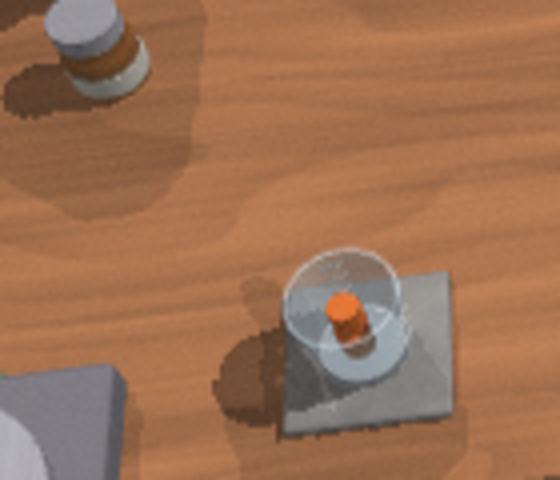

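View pics/s31.png

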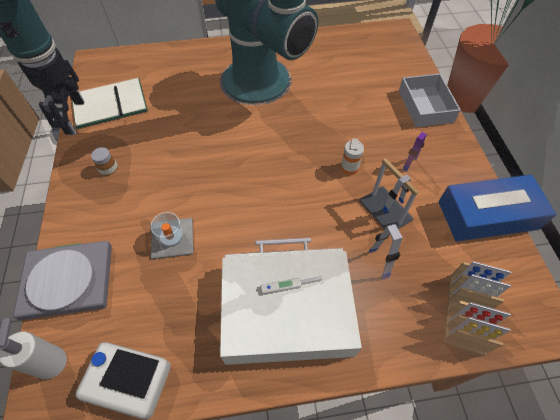

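Run:
```python
from h import *
S=load("s31");T=load("t31")
print("foot",plane(S,80+364/4,150+343/4,.014),"rim S",plane(S,80+342/4,150+299/4,.07),"rim T",plane(T,340+170/4,190+142/4,.07))
print("coaster S",sum(plane(S,80+u/4,150+v/4,.01) for u,v in ((451,272),(451,410),(285,432)))/3, np.mean([plane(S,80+u/4,150+v/4,.01) for u,v in ((451,272),(285,432))],0))
print("coaster T",np.mean([plane(T,340+u/4,190+v/4,.01) for u,v in ((86,75),(223,78),(221,214),(85,211))],0))
```

```text
foot [ 0.5459658  -0.26905338  0.014     ] rim S [ 0.54726414 -0.26848361  0.07      ] rim T [ 0.54202915 -0.2725417   0.07      ]
coaster S [ 0.56489269 -0.25042584  0.01      ] [ 0.54884682 -0.26609773  0.01      ]
coaster T [ 0.54356878 -0.27170323  0.01      ]
```

Run:
```python
from h import *
print(bot.finish_job())
```

```text
the job is handed in; nothing more can be done
None
```

The job is handed in, after about 74 s of robot time. I pulled the drawer out and moved all four orange tablets into the cup with the small steel tongs. Then I hung the tongs back on the crossbar, pushed the drawer home and set the cup on the coaster.

**What the last checks showed**
- **Tablets:** the four orange ones sit stacked in the cup. I did not count all four in one picture, but each was seen held in the tongs, and after each release the tongs came up empty. The last view into the drawer before closing showed only the two green ones.
- **Cup:** it is upright and centred on the coaster to about 3 mm in both views.
- **Tongs:** they hang astride the crossbar where they started.
- **Drawer:** it went to its stop, where the push force rose, and it looks the same as before opening.
- **Bottle and thermometer:** they show no movement in the pictures.

The cup shifted about 24 mm on its own partway through. I measured its new position before going on.

No check failed. The different camera views disagreed by at most about 5 mm.

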